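# Gauge the rack-support pillars and put them away in their case

## Robot

A 6-joint arm with a two-finger parallel gripper is mounted at the origin on the work surface. World frame = base frame: x ahead of the robot, y to its left, z up, the work surface at z = 0. Lengths are in mm, angles in rad, forces in N, time in s.
With the tool pointing down it reaches from about 275 to 825 mm from the base axis. Payload 4.9 kg.
Tool frame: the origin (TCP) lies at the very end of the fingers, on their centre line; the grasp point (between the pads) lies manip.grip_depth behind it (manip.grip_depth is the distance from the TCP to the grasp point, in mm); z points along the fingers, y is the line along which they close (so a half turn about z gives the same grasp; the last joint's range is limited). The gripper opens to 85 mm and grips with 20 to 120 N. Pads are 22 mm wide; open, the fingers measure 114 mm over their backs; the gripper's body (76 mm by 85 mm) begins 54 mm behind the grasp point. The pads swing forward as they close: fully open they stand 13 mm farther back than shut.
Start: joints at [-1.294, 0.326, -0.193, 1.052, 0, 1.437], TCP at [219.652, -504.254, 231.281] pointing down, gripper open.
Joint ranges: [-2.65, 2.65], [-0.97, 1.79], [-1.3, 1.35], [-1.93, 2.1], [-1.47, 1.37], [-3.14, 3.14]. Speed limits (rad/s): [2.57, 2.57, 3.14, 3.14, 3.14, 3.14].

## Interface

Orientations are given as a unit quaternion [x, y, z, w].
In Python, from station import manip, snapshot, camera_params gives the robot as it stands.
- The arm moves only by the shell command python3 -m creep 'ROWS'. ROWS is JSON, a list of rows, each an object with "slide": the shift along the tool's x, y, z normalised to -1 to 1, where 1 is 0.6 m, a list of three; "rotation": the turn, a rotation vector about the tool's x, y, z normalised to -1 to 1, where 1 is 90 degrees, a list of three; "jaw": the opening, from 0 (shut) to 1 (fully open). A call has 1 to 12 rows; each row is the pose to reach, as a shift and turn from the pose commanded when the call began, along the tool's axes at that moment; what a row does not reach only later rows make up. A row lasts 1/10 s, in which the tool goes at most 50 mm and 8.59 degrees, less where a joint would pass 70% of its speed; a pose out of reach is approached as far as the arm can. A call with a number of a shift or a turn outside -1 to 1 is refused whole. A call with a gripper value outside its range is refused whole. The fingers move at their own pace and stop on an object; the grip force is fixed at half the most. Time passes only in rows, so rows that repeat a pose let the fingers close. It gives the time, the measured TCP pose, the force, the opening and the grip force at its end, in the units of the state.
- manip.get_state(): the state, without advancing time (a new reading comes with each control period).
- snapshot(name): name is "scene" or "top" or "wrist"; returns (picture, depth): 384x512x3 uint8, red, green, blue; 384x512 float32, mm along the optical axis (not along the pixel's ray), 0 where there is no reading.
- camera_params(name): a dict with "fx", "fy", "cx", "cy" (pixels), "R" (3x3) and "t" (3): a world point X has camera coordinates R X + t. Camera axes: x right, y down, z forward; pixel columns grow to the right and rows downward; lengths in mm; the calibration is good to about 2 mm. A picture is of the moment at which its call begins: read the wrist's pose just before it. camera_params takes no time and is no camera call; for the wrist camera it gives the pose at the moment of the call.
- manip.close_job(): hands the job in; it is judged then, once.
The state is a dict: "time": time; "q": joint angles; "qvel": joint speeds; "effort": joint torques, N m; "tcp_pos": TCP position; "tcp_rot": TCP orientation; "wrist_force": force on the tool from outside, world axes, zero at the start; "wrist_torque": the same for the moment, N m; "width": finger opening in mm; "grip_force": force on a finger pad.
Only numpy, scipy, OpenCV 4.12 (cv2) and the standard library are available. Lean on these libraries where they do the work, as an engineer would, in place of code of your own. Each camera call takes 0.05 s, during which the arm holds its last target. There are 200 camera calls.

## Task

Touch the upper step of the gauge block first as a height reference, then put every steel support pillar on the bench away upright in the open case: pillars taller than the step go in the deep row of pockets, those lower than the step in the shallow row, one to a pocket and standing on its floor (they look alike, so feel the top of each and compare it with the step). When all are in, with both cover leaves still open until then, shut the rebated leaf fully first and the flanged leaf last, so that its flange laps over the rebate; leave the bottle, dish and slide rack where they are.

Things in the scene. Friction and masses are not known exactly. Their poses are not given: they have to be found in the camera images.
- case: Fixed grey storage case, 168 mm along its x, 206 mm along its y, rim 88 mm high, open on top. Origin: centre of its underside, on the bench; z up, y to the robot's left (within 0.2 rad). Its black insert (top 50 mm above the bench) has two rows of three square pockets, 50 x 50 mm, at x = -54, 0 and +54 mm: the deep row at y = +42 mm, the shallow row at y = -42 mm.
- deep_1 (a point): Centre of the floor of the middle pocket of the deep row, 8 mm above the bench. A 76 mm pillar here ends 4 mm below the rim. The other two deep pockets lie 54 mm either side along the case's x.
- shallow_1 (a point): Centre of the floor of the middle pocket of the shallow row, 16 mm above the bench. A 68 mm pillar here ends 4 mm below the rim; a 76 mm one would stand out and hold the leaf up. The other two shallow pockets lie 54 mm either side along the case's x.
- gauge_step (a point): Centre of the upper face (40 x 44 mm) of a fixed two-step steel gauge block; this face is 72 mm above the bench, half-way between the heights of the low (68 mm) and tall (76 mm) pillars. x points to the block's lower step (30 mm long, 40 mm high); z up.
- rebated_leaf (a joint): Angle (rad) of the cover leaf on the case's +y side: 0 shut (level on the rim), 1.9 to 2.3 at the start, leaning back past upright. Aluminium, 168 mm along the hinge, 109 mm from hinge to free edge, 8 mm thick; the last 12 mm are cut away on top to a 4 mm tongue (the rebate). Stiff hinge (about 0.2 N m): it stays where it is left and is pushed over with a few N near its edge.
- flanged_leaf (a joint): Angle (rad) of the cover leaf on the case's -y side: mirror image of the rebated leaf (same sizes, stiffness and start), but the last 12 mm at its free edge are a thin flange flush with its top face, which laps over the rebated leaf's tongue when both are shut.
- rebated_edge (a point): Middle of the free edge of the rebated leaf; moves with it. Under each leaf, over each pocket, sits a round rubber pad 22 mm across and 7 mm thick, sprung by 6 mm (about 1 N), which holds down a pillar of the proper height when the leaf is shut. The leaf's hinge line runs along the case's x at y = +103 mm, 88 mm above the bench, on the underside of the leaf.
- flanged_edge (a point): Middle of the free edge of the flanged leaf; moves with it. It has the same three sprung pads, over the shallow row. The leaf's hinge line runs along the case's x at y = -103 mm, 88 mm above the bench, on the underside of the leaf.
- pillar_a_mid (a point): A steel support pillar standing upright on the bench (or absent): round foot 42 mm across and 10 mm thick, above it a plain round stem 28 mm across with a flat top; about 0.2 kg. This point is on its axis, 35 mm above its foot. Some pillars are 68 mm tall over all, some 76 mm; they are otherwise alike, at most three of each, and the name does not tell which.
- pillar_b_mid (a point): A steel support pillar standing upright on the bench (or absent): round foot 42 mm across and 10 mm thick, above it a plain round stem 28 mm across with a flat top; about 0.2 kg. This point is on its axis, 35 mm above its foot. Some pillars are 68 mm tall over all, some 76 mm; they are otherwise alike, at most three of each, and the name does not tell which.
- pillar_c_mid (a point): A steel support pillar standing upright on the bench (or absent): round foot 42 mm across and 10 mm thick, above it a plain round stem 28 mm across with a flat top; about 0.2 kg. This point is on its axis, 35 mm above its foot. Some pillars are 68 mm tall over all, some 76 mm; they are otherwise alike, at most three of each, and the name does not tell which.
- pillar_d_mid (a point): A steel support pillar standing upright on the bench (or absent): round foot 42 mm across and 10 mm thick, above it a plain round stem 28 mm across with a flat top; about 0.2 kg. This point is on its axis, 35 mm above its foot. Some pillars are 68 mm tall over all, some 76 mm; they are otherwise alike, at most three of each, and the name does not tell which.
- pillar_e_mid (a point): A steel support pillar standing upright on the bench (or absent): round foot 42 mm across and 10 mm thick, above it a plain round stem 28 mm across with a flat top; about 0.2 kg. This point is on its axis, 35 mm above its foot. Some pillars are 68 mm tall over all, some 76 mm; they are otherwise alike, at most three of each, and the name does not tell which.
- pillar_f_mid (a point): A steel support pillar standing upright on the bench (or absent): round foot 42 mm across and 10 mm thick, above it a plain round stem 28 mm across with a flat top; about 0.2 kg. This point is on its axis, 35 mm above its foot. Some pillars are 68 mm tall over all, some 76 mm; they are otherwise alike, at most three of each, and the name does not tell which.
- gauge: The gauge block itself, 70 x 44 mm: origin on the bench, at the foot of the riser between its two steps; x points to the lower step, the upper step lies at negative x.
- reagent: Closed amber reagent bottle, 72 mm across, 160 mm high; bystander, leave alone. Origin under its centre.
- dish: Empty orange staining dish, 170 x 130 x 55 mm; bystander, leave alone. Origin under its centre.
- slide_rack: Black rack of glass slides, 120 x 70 x 36 mm; bystander, leave alone. Origin under its centre.
- pillar_a: The same pillar; origin at the centre of its foot's underside, z along its axis.
- pillar_b: The same pillar; origin at the centre of its foot's underside, z along its axis.
- pillar_c: The same pillar; origin at the centre of its foot's underside, z along its axis.
- pillar_d: The same pillar; origin at the centre of its foot's underside, z along its axis.
- pillar_e: The same pillar; origin at the centre of its foot's underside, z along its axis.
- pillar_f: The same pillar; origin at the centre of its foot's underside, z along its axis.
Mind the look-alikes: they are no part of the job. Leave any brown look-alike of the pillar_d alone.

How it is judged (in metres and radians):
On the way, in this order (a step that is already met when the one before it is completed fails the run):
1. the gauge block is touched, with the fingers or with a pillar (contact force between any of the fingers, pillar_a, pillar_b, pillar_c, pillar_d, pillar_e, pillar_f and gauge above 0.5 N), for 0.02 s.
2. every pillar stands upright in the case on the floor of a pocket, both leaves open (x of pillar_a_mid in the frame of case between -0.07 and 0.07 m and y of pillar_a_mid in the frame of case between -0.056 and 0.056 m and z of pillar_a_mid in the frame of case between 0.0395 and 0.0545 m and angle between each of pillar_a_mid, pillar_b_mid, pillar_c_mid, pillar_d_mid, pillar_e_mid, pillar_f_mid's own z axis and vertical below 0.12 rad and x of pillar_b_mid in the frame of case between -0.07 and 0.07 m and y of pillar_b_mid in the frame of case between -0.056 and 0.056 m and z of pillar_b_mid in the frame of case between 0.0395 and 0.0545 m and x of pillar_c_mid in the frame of case between -0.07 and 0.07 m and y of pillar_c_mid in the frame of case between -0.056 and 0.056 m and z of pillar_c_mid in the frame of case between 0.0395 and 0.0545 m and x of pillar_d_mid in the frame of case between -0.07 and 0.07 m and y of pillar_d_mid in the frame of case between -0.056 and 0.056 m and z of pillar_d_mid in the frame of case between 0.0395 and 0.0545 m and x of pillar_e_mid in the frame of case between -0.07 and 0.07 m and y of pillar_e_mid in the frame of case between -0.056 and 0.056 m and z of pillar_e_mid in the frame of case between 0.0395 and 0.0545 m and x of pillar_f_mid in the frame of case between -0.07 and 0.07 m and y of pillar_f_mid in the frame of case between -0.056 and 0.056 m and z of pillar_f_mid in the frame of case between 0.0395 and 0.0545 m and value of joint each of rebated_leaf, flanged_leaf above 0.8 rad), for 0.2 s.
3. the rebated leaf is shut while the flanged leaf is still open (value of joint rebated_leaf below 0.035 rad and value of joint flanged_leaf above 0.5 rad), for 0.2 s.
4. the flanged leaf is shut over it (value of joint each of rebated_leaf, flanged_leaf below 0.035 rad), for 0.2 s.
At the end, for the whole second after the job is handed in: Every pillar present stands upright (within 0.12 rad) on the floor of a pocket and is held down by a sprung pad of the leaf above it (over 0.2 N), which only happens with tall pillars in the deep row and low ones in the shallow row; both leaves are shut to within 0.035 rad (all of step 4 and x of pillar_a_mid in the frame of case between -0.07 and 0.07 m and y of pillar_a_mid in the frame of case between -0.056 and 0.056 m and z of pillar_a_mid in the frame of case between 0.0395 and 0.0545 m and angle between each of pillar_a_mid, pillar_b_mid, pillar_c_mid, pillar_d_mid, pillar_e_mid, pillar_f_mid's own z axis and vertical below 0.12 rad and x of pillar_b_mid in the frame of case between -0.07 and 0.07 m and y of pillar_b_mid in the frame of case between -0.056 and 0.056 m and z of pillar_b_mid in the frame of case between 0.0395 and 0.0545 m and x of pillar_c_mid in the frame of case between -0.07 and 0.07 m and y of pillar_c_mid in the frame of case between -0.056 and 0.056 m and z of pillar_c_mid in the frame of case between 0.0395 and 0.0545 m and x of pillar_d_mid in the frame of case between -0.07 and 0.07 m and y of pillar_d_mid in the frame of case between -0.056 and 0.056 m and z of pillar_d_mid in the frame of case between 0.0395 and 0.0545 m and x of pillar_e_mid in the frame of case between -0.07 and 0.07 m and y of pillar_e_mid in the frame of case between -0.056 and 0.056 m and z of pillar_e_mid in the frame of case between 0.0395 and 0.0545 m and x of pillar_f_mid in the frame of case between -0.07 and 0.07 m and y of pillar_f_mid in the frame of case between -0.056 and 0.056 m and z of pillar_f_mid in the frame of case between 0.0395 and 0.0545 m and (contact force between pillar_a and rebated_leaf above 0.2 N or contact force between pillar_a and flanged_leaf above 0.2 N) and (contact force between pillar_b and rebated_leaf above 0.2 N or contact force between pillar_b and flanged_leaf above 0.2 N) and (contact force between pillar_c and rebated_leaf above 0.2 N or contact force between pillar_c and flanged_leaf above 0.2 N) and (contact force between pillar_d and rebated_leaf above 0.2 N or contact force between pillar_d and flanged_leaf above 0.2 N) and (contact force between pillar_e and rebated_leaf above 0.2 N or contact force between pillar_e and flanged_leaf above 0.2 N) and (contact force between pillar_f and rebated_leaf above 0.2 N or contact force between pillar_f and flanged_leaf above 0.2 N)); the robot touches nothing.
It fails at once if a bystander (bottle, dish, slide rack) is moved more than 3 cm (distance of any of reagent, dish, slide_rack from where it was at the start of the episode above 0.03 m).
Of pillar_a, pillar_b, pillar_c, pillar_d, pillar_e, pillar_f only 3 to 5 are there at a start; the rules pass over those that are not, and their reading is None.
At some moment in a run one of pillar_a, pillar_b, pillar_c, pillar_d, pillar_e, pillar_f may be knocked a few centimetres aside while the robot is not near it.
It also fails if it takes over 210 s, if anything falls off the work surface, if the arm or the gripper's body presses on something with over 40 N, if the wrist force passes 120 N, or if a joint passes its speed limit or range.

## Working session

There is one attempt and no reset: what is moved stays moved. The work goes in short steps, Python scripts to look and compute and a shell command to move; the robot and the scene stay as the last step left them, time stands still between calls to the robot, and variables do not carry over. Pictures are saved under pics/ and viewed, at most 14 in all, crops included, and the job is handed in when it is done.

```bash
ls; mkdir -p pics; cat > h.py <<'E'
import numpy as np, cv2
from station import manip, snapshot, camera_params
def world(cam, u, v, z=None, d=None):
    p=camera_params(cam) if isinstance(cam,str) else cam
    R=np.array(p["R"]);t=np.array(p["t"])
    r=np.array([(u-p["cx"])/p["fx"],(v-p["cy"])/p["fy"],1.0])
    C=-R.T@t; w=R.T@r
    s=d if d is not None else (z-C[2])/w[2]
    return C+s*w
def cloud(p,depth):
    v,u=np.mgrid[0:384,0:512]
    R=np.array(p["R"]);t=np.array(p["t"])
    r=np.stack([(u-p["cx"])/p["fx"]*depth,(v-p["cy"])/p["fy"]*depth,depth],-1)
    return (r-t)@R
E
python3 - <<'E'
from h import *
s=manip.get_state();print(s, manip.grip_depth)
for n in("top","scene"):
    p=camera_params(n);print(n,{k:np.round(v,3).tolist() for k,v in p.items()})
    im,d=snapshot(n);np.savez(n+".npz",im=im,d=d)
    cv2.imwrite(f"pics/{n}0.png",cv2.resize(im[:,:,::-1],(800,600)))
E
```

```text
pics
{'time': 0.0, 'q': array([-1.29424025e+00,  3.26925660e-01, -1.93571597e-01,  1.05202616e+00,
        2.17795000e-06,  1.43658513e+00]), 'qvel': array([-0.00145356,  0.00021421, -0.00109926,  0.0019289 ,  0.00092592,
        0.00024803]), 'effort': array([-1.12198060e-03, -4.43396688e+01,  2.62442261e+01,  1.53793779e-02,
       -1.97626437e-04,  1.39497902e-05]), 'tcp_pos': array([ 219.46655944, -503.67847407,  230.51643837]), 'tcp_rot': array([ 9.78982452e-01,  2.03942673e-01, -6.03224589e-05, -8.61435456e-04]), 'wrist_force': array([0.13833316, 0.3330989 , 0.16416667]), 'wrist_torque': array([ 0.03284406, -0.05991106,  0.01509327]), 'grip_force': 0.0, 'width': 85.63704322183361} 18.700000000000003
top {'fx': 480.826, 'fy': 480.826, 'cx': 253.263, 'cy': 195.047, 'R': [[0.005, -1.0, 0.003], [-0.998, -0.005, -0.068], [0.068, -0.002, -0.998]], 't': [-122.541, 558.94, 1744.701]}
scene {'fx': 389.99, 'fy': 389.99, 'cx': 261.986, 'cy': 191.485, 'R': [[0.841, 0.54, 0.011], [0.471, -0.723, -0.506], [-0.265, 0.431, -0.863]], 't': [-410.967, -327.866, 1330.329]}
```

View pics/top0.png

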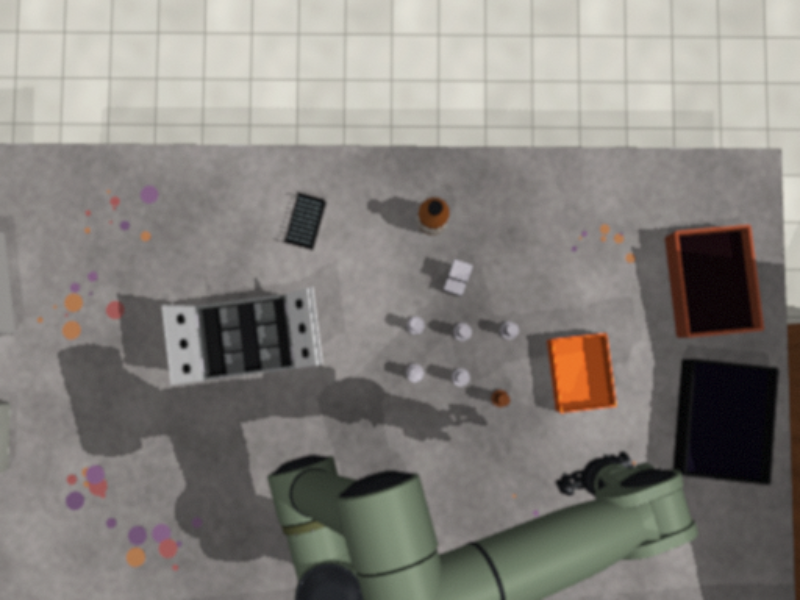

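View pics/scene0.png

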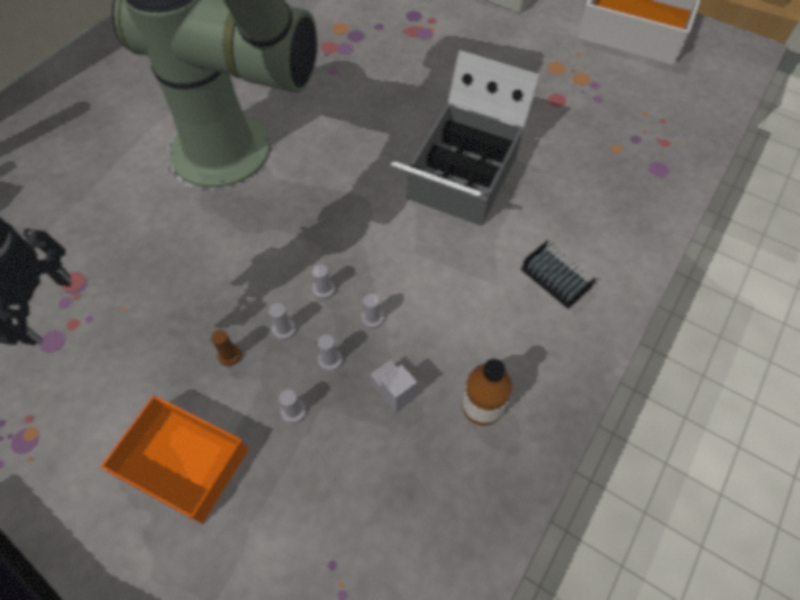

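The top view (800x600 pixels) shows:
- **Steel pillars:** five grey ones at (415,325), (462,331), (509,330), (415,373) and (460,377).
- **Look-alike:** one brown pillar at (500,397), which I leave alone because it isn't steel.
- **Gauge:** (459,276), with its lower step towards either (456,287) or (462,268); depth will decide.
- **Case:** (243,340).

Next I measure these.

```bash
cat >> h.py <<'E'
def pillars(cam="top",im=None,d=None,zmin=50):
    p=camera_params(cam)
    if im is None: im,d=snapshot(cam)
    P=cloud(p,d); hsv=cv2.cvtColor(im,cv2.COLOR_RGB2HSV)
    m=((P[...,2]>zmin)&(P[...,2]<95)&(P[...,0]>250)&(P[...,0]<760)&(P[...,1]<130)&(P[...,1]>-420)&(d>0)).astype(np.uint8)
    n,l,st,c=cv2.connectedComponentsWithStats(m)
    out=[]
    for i in range(1,n):
        if st[i,4]<8: continue
        k=l==i; q=P[k]; out.append((c[i].round(1).tolist(),int(st[i,4]),np.median(q,0).round(1).tolist(),np.round(np.ptp(q,0),0).tolist(),hsv[k].mean(0).round().tolist()))
    return out
E
python3 - <<'E'
from h import *
for n in("top","scene"):
    f=np.load(n+".npz")
    for o in pillars(n,f["im"],f["d"]): 
        print(n,*o, world(n,*o[0],z=72).round(1)[:2])
f=np.load("top.npz");p=camera_params("top");P=cloud(p,f["d"])
# case rim
for lo,hi in((44,56),(82,94)):
    m=(P[...,2]>lo)&(P[...,2]<hi)&(P[...,1]>130)&(P[...,1]<460)&(P[...,0]>350)&(P[...,0]<650)
    q=P[m];print(lo,len(q),q.min(0).round(),q.max(0).round(),cv2.minAreaRect(q[:,:2].astype(np.float32)))
# gauge
for lo,hi in((30,50),(62,82)):
    m=(P[...,2]>lo)&(P[...,2]<hi)&(np.hypot(P[...,0]-540,P[...,1]+160)<90)&(P[...,0]>490)
    q=P[m];print(lo,len(q),q.mean(0).round(1),cv2.minAreaRect(q[:,:2].astype(np.float32)))
im=f["im"][170:260,90:220];cv2.imwrite("pics/case0.png",cv2.resize(im[:,:,::-1],(780,540),interpolation=cv2.INTER_CUBIC))
E
```

```text
top [275.6, 145.0] 45 [733.1, -196.6, 78.8] [28.0, 65.0, 40.0] [14.0, 52.0, 104.0] [ 736.2 -198.6]
top [294.7, 173.6] 148 [633.0, -268.1, 70.6] [49.0, 51.0, 27.0] [137.0, 10.0, 169.0] [ 633.5 -267. ]
top [185.5, 215.7] 138 [476.8, 119.8, 88.5] [165.0, 27.0, 45.0] [102.0, 5.0, 97.0] [481.3 120.5]
top [266.2, 207.7] 49 [510.4, -165.3, 66.3] [25.0, 25.0, 24.0] [138.0, 11.0, 174.0] [ 511.2 -165.7]
top [297.2, 212.0] 49 [496.3, -275.2, 74.8] [22.0, 27.0, 31.0] [139.0, 10.0, 161.0] [ 496.5 -275.8]
top [327.6, 211.0] 50 [500.7, -384.9, 67.9] [22.0, 26.0, 29.0] [140.0, 11.0, 159.0] [ 500.6 -383.8]
top [265.9, 239.0] 46 [400.3, -165.4, 68.0] [21.0, 25.0, 19.0] [137.0, 11.0, 181.0] [ 400.4 -165. ]
top [296.1, 242.1] 51 [390.5, -271.2, 75.8] [25.0, 27.0, 30.0] [138.0, 11.0, 164.0] [ 390.  -271.8]
top [322.1, 255.9] 53 [342.0, -362.7, 75.0] [25.0, 27.0, 32.0] [11.0, 155.0, 105.0] [ 342.  -363.6]
scene [284.9, 122.8] 303 [496.5, 115.9, 63.9] [167.0, 35.0, 42.0] [65.0, 7.0, 74.0] [499.6 109.8]
scene [204.2, 174.7] 101 [405.1, -170.5, 67.2] [27.0, 27.0, 21.0] [138.0, 7.0, 128.0] [ 407.8 -173.6]
sce
[... 544 characters left out ...]
, 75.5] [27.0, 23.0, 44.0] [16.0, 41.0, 127.0] [ 746.9 -234.6]
scene [183.5, 255.1] 120 [506.2, -389.5, 67.7] [29.0, 28.0, 21.0] [141.0, 8.0, 130.0] [ 507.7 -390.9]
44 1031 [390. 131.  44.] [571. 328.  56.] ((477.4187316894531, 223.70620727539062), (163.26515197753906, 193.49615478515625), 7.579726219177246)
82 283 [384. 130.  82.] [575. 338.  94.] ((479.2147216796875, 224.88621520996094), (168.5670928955078, 211.13055419921875), 7.653755187988281)
30 2 [ 549.5 -192.9   44.8] ((549.4768676757812, -192.8763427734375), (118.71993255615234, 0.0), 140.2382049560547)
62 42 [ 511.8 -165.5   67.8] ((511.9664611816406, -166.71148681640625), (25.06788444519043, 24.76464080810547), 0.6056668758392334)
```

View pics/case0.png

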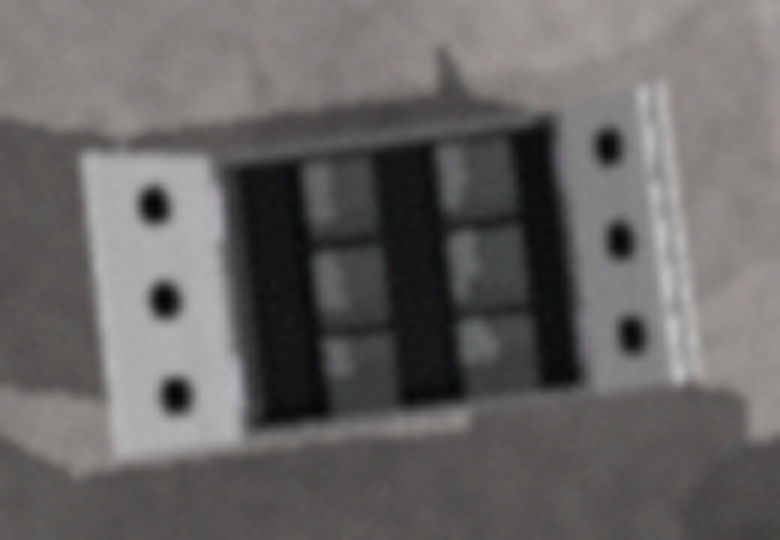

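```bash
cat >> h.py <<'E'
from scipy.spatial.transform import Rotation as Ro
def plan(x,y,z,yaw=None):
    s=manip.get_state();R=Ro.from_quat(s["tcp_rot"]);p=np.array(s["tcp_pos"])
    dl=R.inv().apply(np.array([x,y,z])-p)/600
    out="slide %s (%.0fmm)"%(dl.round(4).tolist(),np.linalg.norm(dl)*600)
    if yaw is not None:
        T=Ro.from_matrix(np.array([[np.cos(yaw),np.sin(yaw),0],[np.sin(yaw),-np.cos(yaw),0],[0,0,-1.]]))
        out+=" rot %s"%((R.inv()*T).as_rotvec()/(np.pi/2)).round(4).tolist()
    print(out," t=%.1f F=%s w=%.0f tcp=%s"%(s["time"],np.round(s["wrist_force"],1),s["width"],p.round(1)))
E
python3 -c "
from h import *
plan(636,-270,250,0.133)"
python3 -m creep '[{"slide":[0.792,-0.08,-0.0325],"rotation":[0,0,0.177],"jaw":0},{"slide":[0.792,-0.08,-0.0325],"rotation":[0,0,0.177],"jaw":0},{"slide":[0.792,-0.08,-0.0325],"rotation":[0,0,0.177],"jaw":0},{"slide":[0.792,-0.08,-0.0325],"rotation":[0,0,0.177],"jaw":0},{"slide":[0.792,-0.08,-0.0325],"rotation":[0,0,0.177],"jaw":0},{"slide":[0.792,-0.08,-0.0325],"rotation":[0,0,0.177],"jaw":0},{"slide":[0.792,-0.08,-0.0325],"rotation":[0,0,0.177],"jaw":0},{"slide":[0.792,-0.08,-0.0325],"rotation":[0,0,0.177],"jaw":0},{"slide":[0.792,-0.08,-0.0325],"rotation":[0,0,0.177],"jaw":0},{"slide":[0.792,-0.08,-0.0325],"rotation":[0,0,0.177],"jaw":0},{"slide":[0.792,-0.08,-0.0325],"rotation":[0,0,0.177],"jaw":0},{"slide":[0.792,-0.08,-0.0325],"rotation":[0,0,0.177],"jaw":0}]'
python3 - <<'E'
from h import *
plan(636,-270,250,0.133)
p=camera_params("wrist");im,d=snapshot("wrist");cv2.imwrite("pics/w1.png",im[:,:,::-1])
P=cloud(p,d)
for lo,hi in((34,46),(64,80)):
    m=(d>0)&(P[...,2]>lo)&(P[...,2]<hi)
    n,l,st,c=cv2.connectedComponentsWithStats(m.astype(np.uint8))
    for i in range(1,n):
        if st[i,4]>150: q=P[l==i];print(lo,c[i].round(),st[i,4],q.mean(0).round(1),np.ptp(q,0).round(),cv2.minAreaRect(q[:,:2].astype(np.float32)))
E
```

```text
slide [0.792, -0.08, -0.0321] (478mm) rot [-0.001, 0.0, 0.1768]  t=0.1 F=[ 1.2  0.7 -0.8] w=85 tcp=[ 219.5 -503.7  230.6]
time: 1.3
tcp_pos: [636.1, -269.7, 249.6]
tcp_rot: [0.998, 0.067, -0.001, -0.0]
wrist_force: [-1.1, 0.5, 0.1]
width: -0.1
grip_force: 0.0
slide [-0.0003, 0.0004, -0.0006] (0mm) rot [-0.0004, 0.0011, 0.0009]  t=1.3 F=[-1.1  0.5  0.1] w=-0 tcp=[ 636.1 -269.7  249.6]
34 [241. 192.] 716 [ 602.1 -256.2   39.6] [34. 48.  5.] ((601.7974243164062, -256.3050231933594), (44.0014762878418, 22.735795974731445), 70.51302337646484)
34 [455. 305.] 592 [ 491.3 -541.6   40. ] [ 20. 128.  12.] ((490.2216796875, -541.896484375), (4.820725440979004, 129.37435913085938), 6.95379114151001)
34 [497. 333.] 284 [ 458.8 -607.6   40.2] [57.  9. 12.] ((458.99664306640625, -607.6286010742188), (57.39619064331055, 3.4375925064086914), 6.680433750152588)
64 [225.  49.] 228 [ 744.5 -226.3   73.1] [46. 48. 16.] ((748.0616455078125, -223.65267944335938), (19.503379821777344, 63.86759948730469), 42.92567443847656)
64 [256. 167.] 1720 [ 639.6 -268.8   71.5] [51. 53. 10.] ((638.6547241210938, -268.82220458984375), (44.02590560913086, 40.1220588684082), 71.39730834960938)
64 [152. 262.] 460 [ 516.2 -167.9   67.3] [28. 28.  5.] ((515.6282348632812, -167.40780639648438), (26.939329147338867, 27.536239624023438), 54.05645751953125)
```

```bash
python3 -m creep '[{"slide":[0.004,0,0.08],"rotation":[0,0,0],"jaw":0},{"slide":[0.004,0,0.16],"rotation":[0,0,0],"jaw":0},{"slide":[0.004,0,0.24],"rotation":[0,0,0],"jaw":0},{"slide":[0.004,0,0.28],"rotation":[0,0,0],"jaw":0},{"slide":[0.004,0,0.288],"rotation":[0,0,0],"jaw":0},{"slide":[0.004,0,0.292],"rotation":[0,0,0],"jaw":0},{"slide":[0.004,0,0.2943],"rotation":[0,0,0],"jaw":0},{"slide":[0.004,0,0.296],"rotation":[0,0,0],"jaw":0},{"slide":[0.004,0,0.2975],"rotation":[0,0,0],"jaw":0},{"slide":[0.004,0,0.2975],"rotation":[0,0,0],"jaw":0}]'
```

```text
time: 2.35
tcp_pos: [639.0, -270.3, 73.3]
tcp_rot: [0.998, 0.066, 0.001, 0.0]
wrist_force: [-0.3, 0.8, 0.3]
width: 0.1
grip_force: 0.0
```

```bash
python3 -m creep '[{"slide":[0,0,0],"rotation":[0,0,0],"jaw":0},{"slide":[0,0,0],"rotation":[0,0,0],"jaw":0}]'; python3 -m creep '[{"slide":[0,0,0.0015],"rotation":[0,0,0],"jaw":0},{"slide":[0,0,0.003],"rotation":[0,0,0],"jaw":0},{"slide":[0,0,0.003],"rotation":[0,0,0],"jaw":0}]'
```

```text
time: 2.55
tcp_pos: [638.7, -270.1, 72.5]
tcp_rot: [0.998, 0.066, 0.0, 0.0]
wrist_force: [0.4, 0.1, 0.2]
width: -0.3
grip_force: 0.0
time: 2.85
tcp_pos: [638.7, -270.2, 72.1]
tcp_rot: [0.998, 0.066, 0.0, 0.0]
wrist_force: [-3.4, 1.9, 8.7]
width: 0.2
grip_force: 4.3
```

```bash
python3 -m creep '[{"slide":[0,0,-0.06],"rotation":[0,0,0],"jaw":0},{"slide":[-0.181,-0.1965,-0.06],"rotation":[0,0,0],"jaw":0},{"slide":[-0.181,-0.1965,-0.06],"rotation":[0,0,0],"jaw":0},{"slide":[-0.181,-0.1965,-0.06],"rotation":[0,0,0],"jaw":0},{"slide":[-0.181,-0.1965,-0.06],"rotation":[0,0,0],"jaw":0},{"slide":[-0.181,-0.1965,-0.035],"rotation":[0,0,0],"jaw":0},{"slide":[-0.181,-0.1965,-0.025],"rotation":[0,0,0],"jaw":0},{"slide":[-0.181,-0.1965,-0.025],"rotation":[0,0,0],"jaw":0},{"slide":[-0.181,-0.1965,-0.025],"rotation":[0,0,0],"jaw":0}]'; python3 -c "
from h import *
plan(515.6,-167.5,74)"
```

```text
time: 3.75
tcp_pos: [515.8, -168.1, 85.5]
tcp_rot: [0.998, 0.066, 0.0, 0.0]
wrist_force: [-0.4, -0.3, -0.6]
width: 0.4
grip_force: 0.0
slide [-0.0003, -0.0011, 0.0192] (12mm)  t=3.8 F=[-0.4 -0.3 -0.6] w=0 tcp=[ 515.8 -168.1   85.5]
```

```bash
python3 -m creep '[{"slide":[0,0,0.01],"rotation":[0,0,0],"jaw":0},{"slide":[0,0,0.018],"rotation":[0,0,0],"jaw":0},{"slide":[0,0,0.023],"rotation":[0,0,0],"jaw":0},{"slide":[0,0,0.023],"rotation":[0,0,0],"jaw":0}]';  python3 -m creep '[{"slide":[0,0,0.004],"rotation":[0,0,0],"jaw":0},{"slide":[0,0,0.008],"rotation":[0,0,0],"jaw":0},{"slide":[0,0,0.01],"rotation":[0,0,0],"jaw":0},{"slide":[0,0,0.01],"rotation":[0,0,0],"jaw":0}]'
```

```text
time: 4.15
tcp_pos: [514.8, -167.5, 71.0]
tcp_rot: [0.998, 0.066, -0.001, -0.0]
wrist_force: [0.7, 0.4, 0.5]
width: -0.1
grip_force: 0.0
time: 4.55
tcp_pos: [516.0, -168.1, 68.1]
tcp_rot: [0.998, 0.066, 0.001, 0.001]
wrist_force: [-4.4, 1.4, 18.3]
width: -0.0
grip_force: 9.3
```

```bash
python3 -m creep '[{"slide":[0,0,-0.06],"rotation":[0,0,0],"jaw":0.7},{"slide":[0,0,-0.06],"rotation":[0,0,0],"jaw":0.7},{"slide":[0,0,-0.06],"rotation":[0,0,0],"jaw":0.7},{"slide":[0,0,-0.06],"rotation":[0,0,0],"jaw":0.7},{"slide":[0,0,-0.02],"rotation":[0,0,0],"jaw":0.7},{"slide":[0,0,0.02],"rotation":[0,0,0],"jaw":0.7},{"slide":[0,0,0.042],"rotation":[0,0,0],"jaw":0.7},{"slide":[0,0,0.042],"rotation":[0,0,0],"jaw":0.7},{"slide":[0,0,0.042],"rotation":[0,0,0],"jaw":0.1},{"slide":[0,0,0.042],"rotation":[0,0,0],"jaw":0.1},{"slide":[0,0,0.042],"rotation":[0,0,0],"jaw":0.1},{"slide":[0,0,0.042],"rotation":[0,0,0],"jaw":0.1}]'; python3 -c "
from h import *
plan(483,222,270,0.133)"
```

```text
time: 5.75
tcp_pos: [516.0, -167.9, 41.4]
tcp_rot: [0.998, 0.066, 0.001, 0.0]
wrist_force: [0.4, 0.5, 2.3]
width: 26.1
grip_force: 58.8
slide [0.0321, -0.6511, -0.3814] (453mm) rot [0.0005, -0.001, -0.0001]  t=5.8 F=[0.4 0.5 2.3] w=26 tcp=[ 516.  -167.9   41.4]
```

```bash
python3 -m creep '[{"slide":[0,0,-0.08],"rotation":[0,0,0],"jaw":0.1},{"slide":[0,0,-0.16],"rotation":[0,0,0],"jaw":0.1},{"slide":[0.01,-0.05,-0.24],"rotation":[0,0,0],"jaw":0.1},{"slide":[0.02,-0.1,-0.32],"rotation":[0,0,0],"jaw":0.1},{"slide":[0.032,-0.16,-0.38],"rotation":[0,0,0],"jaw":0.1},{"slide":[0.032,-0.24,-0.38],"rotation":[0,0,0],"jaw":0.1},{"slide":[0.032,-0.32,-0.38],"rotation":[0,0,0],"jaw":0.1},{"slide":[0.032,-0.4,-0.38],"rotation":[0,0,0],"jaw":0.1},{"slide":[0.032,-0.48,-0.38],"rotation":[0,0,0],"jaw":0.1},{"slide":[0.032,-0.56,-0.38],"rotation":[0,0,0],"jaw":0.1},{"slide":[0.032,-0.6,-0.38],"rotation":[0,0,0],"jaw":0.1},{"slide":[0.032,-0.62,-0.38],"rotation":[0,0,0],"jaw":0.1}]'; python3 - <<'E'
from h import *
plan(483,222,270,0.133)
p=camera_params("wrist");im,d=snapshot("wrist");cv2.imwrite("pics/w2.png",im[:,:,::-1])
np.savez("w2.npz",im=im,d=d,**{k:np.array(v) for k,v in p.items()})
P=cloud(p,d)
for lo,hi in((44,54),(84,92)):
    m=(d>0)&(P[...,2]>lo)&(P[...,2]<hi)&(P[...,1]>100)&(P[...,1]<330)
    q=P[m];print(lo,len(q),q.min(0).round(),q.max(0).round(),cv2.minAreaRect(q[:,:2].astype(np.float32)))
E
```

```text
time: 6.95
tcp_pos: [490.4, 172.5, 268.4]
tcp_rot: [0.996, 0.091, -0.002, -0.013]
wrist_force: [-0.6, -0.1, -1.8]
width: 26.5
grip_force: 59.9
slide [0.0028, -0.0834, -0.0004] (50mm) rot [-0.0165, 0.0009, 0.0311]  t=7.0 F=[-0.6 -0.1 -1.8] w=27 tcp=[490.4 172.5 268.4]
44 12362 [391. 111.  44.] [575. 327.  54.] ((482.3927001953125, 219.11514282226562), (159.1147918701172, 197.29933166503906), 8.036642074584961)
84 4371 [385. 102.  84.] [581. 330.  92.] ((482.67449951171875, 218.09732055664062), (168.7020263671875, 213.5246124267578), 8.028532028198242)
```

View pics/w2.png

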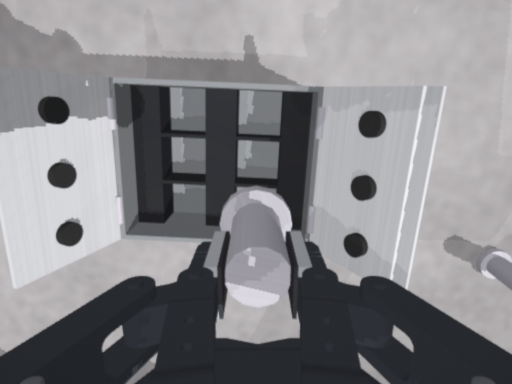

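```bash
cat >> h.py <<'E'
CC=np.array([482.4,219.1]);CY=0.140
def case(x,y):
    c,s=np.cos(CY),np.sin(CY);return CC+[c*x-s*y,s*x+c*y]
E
python3 - <<'E'
from h import *
f=np.load("w2.npz");P=cloud(f,f["d"])
q=(P[...,:2]-CC);c,s=np.cos(CY),np.sin(CY);X=c*q[...,0]+s*q[...,1];Y=-s*q[...,0]+c*q[...,1]
m=(f["d"]>0)&(P[...,2]<44)&(abs(X)<80)&(abs(Y)<95)
n,l,st,cc=cv2.connectedComponentsWithStats(m.astype(np.uint8))
for i in range(1,n):
    if st[i,4]>100:
        k=l==i;print(st[i,:4],[np.percentile(a[k],[1,99]).round(1).tolist() for a in (X,Y)],np.median(P[...,2][k]).round(1))
for i in (-54,0,54):print(i,case(i,42),case(i,-42))
plan(*case(54,-42),270,CY)
E
```

```text
[161  87  45  48] [[29.4, 79.5], [24.5, 66.9]] 8.1
[237  90  47  48] [[29.4, 79.5], [-67.4, -17.4]] 15.8
[163 137  43  44] [[-24.8, 20.4], [24.2, 66.9]] 8.1
[236 141  45  44] [[-24.8, 20.8], [-67.4, -17.4]] 15.8
[164 184  42  40] [[-79.1, -36.8], [22.8, 66.9]] 8.4
-54 [423.06752539 253.15374365] [434.78914702 169.97559997]
0 [476.53918918 260.68907184] [488.26081082 177.51092816]
54 [530.01085298 268.22440003] [541.73247461 185.04625635]
slide [0.0876, -0.0056, -0.0025] (53mm) rot [-0.0168, 0.0008, 0.0262]  t=7.0 F=[ 0.6  1.2 -1. ] w=26 tcp=[490.6 172.3 268.4]
```

```bash
python3 -m creep '[{"slide":[0.0876,-0.0056,0],"rotation":[0,0,0],"jaw":0.1},{"slide":[0.0876,-0.0056,0],"rotation":[0,0,0],"jaw":0.1},{"slide":[0.0876,-0.0056,0],"rotation":[0,0,0],"jaw":0.1},{"slide":[0.0876,-0.0056,0],"rotation":[0,0,0],"jaw":0.1}]'; python3 -c "
from h import *
plan(*case(54,-42),150,CY)"
```

```text
time: 7.4
tcp_pos: [542.1, 181.4, 268.4]
tcp_rot: [0.996, 0.09, -0.002, -0.013]
wrist_force: [0.0, -0.4, -1.8]
width: 26.3
grip_force: 60.0
slide [0.0008, -0.0007, 0.1974] (118mm) rot [-0.0172, 0.0013, 0.0257]  t=7.4 F=[ 0.  -0.4 -1.8] w=26 tcp=[542.1 181.4 268.4]
```

```bash
python3 -m creep '[{"slide":[0,0,0.03],"rotation":[-0.017,0.001,0.026],"jaw":0.1},{"slide":[0,0,0.1],"rotation":[-0.017,0.001,0.026],"jaw":0.1},{"slide":[0,0,0.17],"rotation":[-0.017,0.001,0.026],"jaw":0.1},{"slide":[0.0008,-0.0007,0.1974],"rotation":[-0.017,0.001,0.026],"jaw":0.1},{"slide":[0.0008,-0.0007,0.1974],"rotation":[-0.017,0.001,0.026],"jaw":0.1},{"slide":[0.0008,-0.0007,0.1974],"rotation":[-0.017,0.001,0.026],"jaw":0.1}]'; python3 -c "
from h import *
plan(*case(54,-42),59,CY)"
```

```text
time: 8.0
tcp_pos: [544.8, 170.0, 151.4]
tcp_rot: [0.997, 0.083, 0.0, -0.007]
wrist_force: [0.2, -0.3, -2.0]
width: 26.6
grip_force: 60.1
slide [-0.0011, -0.0235, 0.1543] (94mm) rot [-0.0087, -0.0007, 0.0171]  t=8.0 F=[ 0.2 -0.3 -2. ] w=27 tcp=[544.8 170.  151.4]
```

```bash
python3 -m creep '[{"slide":[0,0,0],"rotation":[0,0,0],"jaw":0.1},{"slide":[0,0,0],"rotation":[0,0,0],"jaw":0.1},{"slide":[0,0,0],"rotation":[0,0,0],"jaw":0.1}]'; python3 -c "
from h import *
plan(*case(54,-42),150,CY);s=manip.get_state();print(s['q'],s['qvel'],s['effort'].round(1))"
```

```text
time: 8.3
tcp_pos: [545.4, 170.5, 151.4]
tcp_rot: [0.996, 0.084, 0.001, -0.007]
wrist_force: [0.5, -0.5, -1.9]
width: 26.7
grip_force: 60.1
slide [-0.002, -0.0249, 0.0027] (15mm) rot [-0.0088, -0.0014, 0.0175]  t=8.3 F=[ 0.5 -0.5 -1.9] w=27 tcp=[545.4 170.5 151.4]
[ 0.1664352   0.42639138 -0.25841996  0.88357604  0.01374441  3.14061995] [ 0.00085596  0.00766808 -0.00683065 -0.00132205  0.00105331  0.00045048] [ -0.  -49.   25.2  -0.    0.1   0. ]
```

```bash
python3 -m creep '[{"slide":[0,0,-0.08],"rotation":[0,0,-0.095],"jaw":0.1},{"slide":[0,0,-0.16],"rotation":[0,0,-0.19],"jaw":0.1},{"slide":[0,0,-0.16],"rotation":[0,0,-0.285],"jaw":0.1},{"slide":[0,0,-0.16],"rotation":[0,0,-0.38],"jaw":0.1},{"slide":[0,0,-0.16],"rotation":[0,0,-0.475],"jaw":0.1},{"slide":[0,0,-0.16],"rotation":[0,0,-0.57],"jaw":0.1},{"slide":[0,0,-0.16],"rotation":[0,0,-0.665],"jaw":0.1},{"slide":[0,0,-0.16],"rotation":[0,0,-0.76],"jaw":0.1},{"slide":[0,0,-0.16],"rotation":[0,0,-0.855],"jaw":0.1},{"slide":[0,0,-0.16],"rotation":[0,0,-0.95],"jaw":0.1},{"slide":[0,0,-0.16],"rotation":[0,0,-0.98],"jaw":0.1}]'
python3 -m creep '[{"slide":[0,0,0],"rotation":[0,0,-0.095],"jaw":0.1},{"slide":[0,0,0],"rotation":[0,0,-0.19],"jaw":0.1},{"slide":[0,0,0],"rotation":[0,0,-0.285],"jaw":0.1},{"slide":[0,0,0],"rotation":[0,0,-0.38],"jaw":0.1},{"slide":[0,0,0],"rotation":[0,0,-0.475],"jaw":0.1},{"slide":[0,0,0],"rotation":[0,0,-0.57],"jaw":0.1},{"slide":[0,0,0],"rotation":[0,0,-0.665],"jaw":0.1},{"slide":[0,0,0],"rotation":[0,0,-0.76],"jaw":0.1},{"slide":[0,0,0],"rotation":[0,0,-0.855],"jaw":0.1},{"slide":[0,0,0],"rotation":[0,0,-0.95],"jaw":0.1},{"slide":[0,0,0],"rotation":[0,0,-0.98],"jaw":0.1},{"slide":[0,0,0],"rotation":[0,0,-0.98],"jaw":0.1}]'; python3 -c "
from h import *
plan(*case(54,-42),150,CY+np.pi);s=manip.get_state();print(s['q'])"
```

```text
time: 9.4
tcp_pos: [545.0, 169.1, 246.7]
tcp_rot: [0.656, 0.755, 0.005, -0.005]
wrist_force: [-0.6, -0.3, -2.1]
width: 26.4
grip_force: 60.1
time: 10.6
tcp_pos: [545.0, 169.1, 246.6]
tcp_rot: [-0.052, 0.999, 0.007, -0.0]
wrist_force: [-0.6, -0.2, -2.6]
width: 26.3
grip_force: 60.1
slide [0.0026, 0.0247, 0.1614] (98mm) rot [0.0088, 0.0002, -0.0226]  t=10.6 F=[-0.6 -0.2 -2.6] w=26 tcp=[545.  169.1 246.6]
[ 0.16420057  0.35349855 -0.11318327  1.10320342  0.01372796  0.05971993]
```

```bash
python3 -m creep '[{"slide":[0.0026,0.0247,0],"rotation":[0.0088,0,-0.0226],"jaw":0.1},{"slide":[0.0026,0.0247,0.06],"rotation":[0.0088,0,-0.0226],"jaw":0.1},{"slide":[0.0026,0.0247,0.13],"rotation":[0.0088,0,-0.0226],"jaw":0.1},{"slide":[0.0026,0.0247,0.1614],"rotation":[0.0088,0,-0.0226],"jaw":0.1},{"slide":[0.0026,0.0247,0.1614],"rotation":[0.0088,0,-0.0226],"jaw":0.1},{"slide":[0.0026,0.0247,0.1614],"rotation":[0.0088,0,-0.0226],"jaw":0.1}]'; python3 -c "
from h import *
plan(*case(54,-42),58,CY+np.pi)"
```

```text
time: 11.2
tcp_pos: [542.0, 185.0, 150.2]
tcp_rot: [-0.07, 0.998, -0.0, 0.0]
wrist_force: [0.9, -0.4, -2.2]
width: 26.1
grip_force: 60.1
slide [0.0004, 0.0, 0.1537] (92mm) rot [-0.0, 0.0, -0.0003]  t=11.2 F=[ 0.9 -0.4 -2.2] w=26 tcp=[542.  185.  150.2]
```

```bash
python3 -m creep '[{"slide":[0,0,0.06],"rotation":[0,0,0],"jaw":0.1},{"slide":[0,0,0.11],"rotation":[0,0,0],"jaw":0.1},{"slide":[0,0,0.135],"rotation":[0,0,0],"jaw":0.1},{"slide":[0,0,0.148],"rotation":[0,0,0],"jaw":0.1},{"slide":[0,0,0.154],"rotation":[0,0,0],"jaw":0.1},{"slide":[0,0,0.154],"rotation":[0,0,0],"jaw":0.1},{"slide":[0,0,0.154],"rotation":[0,0,0],"jaw":0.1}]'; python3 -c "
from h import *
plan(*case(54,-42),250,CY+np.pi)"
```

```text
time: 11.9
tcp_pos: [541.3, 185.0, 57.3]
tcp_rot: [-0.07, 0.998, -0.0, -0.001]
wrist_force: [-3.1, -1.0, -4.6]
width: 25.6
grip_force: 60.0
slide [-0.0004, 0.0, -0.3212] (193mm) rot [0.0, -0.0007, 0.0001]  t=11.9 F=[-3.1 -1.  -4.6] w=26 tcp=[541.3 185.   57.3]
```

```bash
python3 -m creep '[{"slide":[0,0,0],"rotation":[0,0,0],"jaw":0.55},{"slide":[0,0,0],"rotation":[0,0,0],"jaw":0.55},{"slide":[0,0,0],"rotation":[0,0,0],"jaw":0.55},{"slide":[0,0,-0.08],"rotation":[0,0,0],"jaw":0.55},{"slide":[0,0,-0.16],"rotation":[0,0,0],"jaw":0.55},{"slide":[0,0,-0.24],"rotation":[0,0,0],"jaw":0.55},{"slide":[0,0,-0.32],"rotation":[0,0,0],"jaw":0.3},{"slide":[0,0,-0.32],"rotation":[0,0,0],"jaw":0}]'; python3 - <<'E'
from h import *
plan(430,-220,250,CY+np.pi)
for o in pillars(): print(*o[:3],world("top",*o[0],z=72).round(1)[:2]+[4.5,-2])
E
```

```text
time: 12.7
tcp_pos: [546.3, 185.9, 257.4]
tcp_rot: [-0.07, 0.998, 0.001, 0.007]
wrist_force: [1.5, -0.5, 0.1]
width: 18.7
grip_force: 0.0
slide [0.2866, -0.6429, 0.0077] (422mm) rot [0.0005, 0.0092, 0.0001]  t=12.7 F=[ 1.5 -0.5  0.1] w=19 tcp=[546.3 185.9 257.4]
[276.0, 145.2] 47 [732.6, -199.0, 75.0] [ 740.  -202.1]
[294.7, 173.6] 149 [632.6, -268.0, 71.3] [ 638. -269.]
[185.5, 216.4] 151 [472.9, 120.1, 89.0] [483.3 118.4]
[297.1, 212.0] 50 [496.3, -274.9, 75.4] [ 501.  -277.5]
[327.6, 211.0] 50 [500.8, -385.5, 65.0] [ 505.1 -385.8]
[265.8, 239.0] 47 [400.3, -165.3, 66.9] [ 404.9 -166.6]
[296.2, 242.1] 50 [390.4, -270.8, 75.2] [ 394.5 -274.2]
[321.9, 255.8] 54 [341.7, -362.6, 75.0] [ 346.8 -364.8]
```

```bash
python3 -m creep '[{"slide":[0.04,-0.07,0],"rotation":[0,0,0],"jaw":0},{"slide":[0.08,-0.14,0],"rotation":[0,0,0],"jaw":0},{"slide":[0.12,-0.21,0],"rotation":[0,0,0],"jaw":0},{"slide":[0.16,-0.28,0],"rotation":[0,0,0],"jaw":0},{"slide":[0.2,-0.35,0],"rotation":[0,0,0],"jaw":0},{"slide":[0.24,-0.42,0.03],"rotation":[0,0,0],"jaw":0},{"slide":[0.28,-0.48,0.08],"rotation":[0,0,0],"jaw":0},{"slide":[0.31,-0.54,0.13],"rotation":[0,0,0],"jaw":0},{"slide":[0.316,-0.55,0.2],"rotation":[0,0,0],"jaw":0},{"slide":[0.316,-0.55,0.26],"rotation":[0,0,0],"jaw":0},{"slide":[0.316,-0.55,0.26],"rotation":[0,0,0],"jaw":0},{"slide":[0.316,-0.55,0.26],"rotation":[0,0,0],"jaw":0}]'; python3 - <<'E'
from h import *
plan(404.9,-167,80,CY+np.pi)
E
```

```text
time: 13.95
tcp_pos: [399.3, -167.9, 93.0]
tcp_rot: [-0.07, 0.998, 0.001, -0.001]
wrist_force: [1.6, 0.7, 0.2]
width: -0.4
grip_force: 0.0
slide [-0.0095, 0.0001, 0.0217] (14mm) rot [0.0009, -0.0013, 0.0001]  t=13.9 F=[1.6 0.7 0.2] w=-0 tcp=[ 399.3 -167.9   93. ]
```

```bash
python3 -m creep '[{"slide":[-0.0095,0,0.015],"rotation":[0,0,0],"jaw":0},{"slide":[-0.0095,0,0.026],"rotation":[0,0,0],"jaw":0},{"slide":[-0.0095,0,0.032],"rotation":[0,0,0],"jaw":0},{"slide":[-0.0095,0,0.036],"rotation":[0,0,0],"jaw":0},{"slide":[-0.0095,0,0.036],"rotation":[0,0,0],"jaw":0}]';  python3 -m creep '[{"slide":[0,0,0.004],"rotation":[0,0,0],"jaw":0},{"slide":[0,0,0.008],"rotation":[0,0,0],"jaw":0},{"slide":[0,0,0.01],"rotation":[0,0,0],"jaw":0},{"slide":[0,0,0.01],"rotation":[0,0,0],"jaw":0}]'; python3 - <<'E'
from h import *
plan(404.9,-167,41,CY+np.pi)
E
```

```text
time: 14.45
tcp_pos: [405.5, -167.3, 71.6]
tcp_rot: [-0.07, 0.998, -0.0, -0.0]
wrist_force: [-0.4, -0.1, 0.2]
width: 0.0
grip_force: 0.0
time: 14.85
tcp_pos: [406.5, -168.2, 68.0]
tcp_rot: [-0.07, 0.998, -0.001, 0.001]
wrist_force: [-6.1, 2.8, 27.7]
width: -0.4
grip_force: 13.8
slide [0.0025, 0.0024, 0.045] (27mm) rot [-0.0013, 0.0011, 0.0001]  t=14.8 F=[-6.1  2.8 27.7] w=-0 tcp=[ 406.5 -168.2   68. ]
```

```bash
python3 -m creep '[{"slide":[0,0,-0.06],"rotation":[0,0,0],"jaw":0.7},{"slide":[0,0,-0.06],"rotation":[0,0,0],"jaw":0.7},{"slide":[0,0,-0.06],"rotation":[0,0,0],"jaw":0.7},{"slide":[0,0,-0.06],"rotation":[0,0,0],"jaw":0.7},{"slide":[0,0,-0.02],"rotation":[0,0,0],"jaw":0.7},{"slide":[0,0,0.02],"rotation":[0,0,0],"jaw":0.7},{"slide":[0,0,0.04],"rotation":[0,0,0],"jaw":0.7},{"slide":[0,0,0.04],"rotation":[0,0,0],"jaw":0.7},{"slide":[0,0,0.04],"rotation":[0,0,0],"jaw":0.1},{"slide":[0,0,0.04],"rotation":[0,0,0],"jaw":0.1},{"slide":[0,0,0.04],"rotation":[0,0,0],"jaw":0.1},{"slide":[0,0,0.04],"rotation":[0,0,0],"jaw":0.1}]'; python3 -c "
from h import *
plan(*case(0,-42),260,CY+np.pi)"
```

```text
time: 16.05
tcp_pos: [405.8, -167.6, 42.1]
tcp_rot: [-0.07, 0.998, -0.0, 0.0]
wrist_force: [-0.3, 0.9, 1.0]
width: 26.1
grip_force: 58.8
slide [-0.2166, 0.5501, -0.3633] (416mm) rot [-0.0003, 0.0003, 0.0001]  t=16.1 F=[-0.3  0.9  1. ] w=26 tcp=[ 405.8 -167.6   42.1]
```

```bash
python3 -m creep '[{"slide":[0,0,-0.08],"rotation":[0,0,0],"jaw":0.1},{"slide":[-0.01,0.03,-0.15],"rotation":[0,0,0],"jaw":0.1},{"slide":[-0.03,0.07,-0.22],"rotation":[0,0,0],"jaw":0.1},{"slide":[-0.05,0.11,-0.29],"rotation":[0,0,0],"jaw":0.1},{"slide":[-0.08,0.15,-0.35],"rotation":[0,0,0],"jaw":0.1},{"slide":[-0.11,0.225,-0.363],"rotation":[0,0,0],"jaw":0.1},{"slide":[-0.14,0.3,-0.363],"rotation":[0,0,0],"jaw":0.1},{"slide":[-0.17,0.375,-0.363],"rotation":[0,0,0],"jaw":0.1},{"slide":[-0.2,0.45,-0.363],"rotation":[0,0,0],"jaw":0.1},{"slide":[-0.2166,0.52,-0.363],"rotation":[0,0,0],"jaw":0.1},{"slide":[-0.2166,0.55,-0.363],"rotation":[0,0,0],"jaw":0.1},{"slide":[-0.2166,0.55,-0.363],"rotation":[0,0,0],"jaw":0.1}]'; python3 -c "
from h import *
plan(*case(0,-42),130,CY+np.pi)"
```

```text
time: 17.25
tcp_pos: [487.4, 179.8, 259.0]
tcp_rot: [-0.072, 0.997, 0.0, -0.001]
wrist_force: [-0.4, -0.2, -2.0]
width: 26.4
grip_force: 60.0
slide [-0.0011, -0.004, 0.215] (129mm) rot [0.0001, -0.0007, 0.0029]  t=17.2 F=[-0.4 -0.2 -2. ] w=26 tcp=[487.4 179.8 259. ]
```

```bash
python3 -m creep '[{"slide":[0,-0.002,0.08],"rotation":[0,0,0],"jaw":0.1},{"slide":[0,-0.002,0.16],"rotation":[0,0,0],"jaw":0.1},{"slide":[0,-0.002,0.215],"rotation":[0,0,0],"jaw":0.1},{"slide":[0,-0.002,0.215],"rotation":[0,0,0],"jaw":0.1},{"slide":[0,-0.002,0.215],"rotation":[0,0,0],"jaw":0.1}]'; python3 -c "
from h import *
plan(*case(0,-42),58.5,CY+np.pi)"
```

```text
time: 17.75
tcp_pos: [488.3, 175.4, 130.8]
tcp_rot: [-0.069, 0.998, -0.0, -0.001]
wrist_force: [-0.1, -0.6, -1.8]
width: 26.3
grip_force: 60.1
slide [-0.0006, 0.0035, 0.1206] (72mm) rot [-0.0003, -0.0008, -0.0006]  t=17.8 F=[-0.1 -0.6 -1.8] w=26 tcp=[488.3 175.4 130.8]
```

Lower, release and lift.

```bash
python3 -m creep '[{"slide":[0,0.0035,0.03],"rotation":[0,0,0],"jaw":0.1},{"slide":[0,0.0035,0.08],"rotation":[0,0,0],"jaw":0.1},{"slide":[0,0.0035,0.105],"rotation":[0,0,0],"jaw":0.1},{"slide":[0,0.0035,0.116],"rotation":[0,0,0],"jaw":0.1},{"slide":[0,0.0035,0.121],"rotation":[0,0,0],"jaw":0.1},{"slide":[0,0.0035,0.121],"rotation":[0,0,0],"jaw":0.1},{"slide":[0,0.0035,0.121],"rotation":[0,0,0],"jaw":0.1}]'; python3 -m creep '[{"slide":[0,0,0],"rotation":[0,0,0],"jaw":0.55},{"slide":[0,0,0],"rotation":[0,0,0],"jaw":0.55},{"slide":[0,0,0],"rotation":[0,0,0],"jaw":0.55},{"slide":[0,0,-0.08],"rotation":[0,0,0],"jaw":0.55},{"slide":[0,0,-0.16],"rotation":[0,0,0],"jaw":0.55},{"slide":[0,0,-0.24],"rotation":[0,0,0],"jaw":0.55},{"slide":[0,0,-0.32],"rotation":[0,0,0],"jaw":0.3},{"slide":[0,0,-0.32],"rotation":[0,0,0],"jaw":0},{"slide":[0,0,-0.32],"rotation":[0,0,0],"jaw":0}]'; python3 - <<'E'
from h import *
for o in pillars(): print(*o[:3],world("top",*o[0],z=72).round(1)[:2]+[4.5,-2])
plan(394.5,-274,250,CY+np.pi)
p=camera_params("wrist");im,d=snapshot("wrist");cv2.imwrite("pics/w3.png",im[:,:,::-1])
P=cloud(p,d);m=(d>0)&(P[...,2]>78)&(P[...,2]<96)&(P[...,1]>100)&(P[...,1]<330)
n,l,st,c=cv2.connectedComponentsWithStats(m.astype(np.uint8))
for i in range(1,n):
    if st[i,4]>150: print(c[i].round(),P[l==i].mean(0).round(1),np.ptp(P[l==i],0).round())
E
```

```text
time: 18.45
tcp_pos: [498.6, 175.6, 70.9]
tcp_rot: [-0.068, 0.998, -0.004, 0.011]
wrist_force: [-10.5, -14.9, 69.1]
width: 26.3
grip_force: 103.7
time: 19.35
tcp_pos: [489.3, 178.6, 251.4]
tcp_rot: [-0.07, 0.998, 0.0, 0.002]
wrist_force: [-0.2, -0.7, -0.6]
width: 3.7
grip_force: 0.0
[275.9, 145.0] 52 [733.4, -198.3, 75.1] [ 740.7 -201.7]
[294.7, 173.5] 146 [634.0, -268.0, 70.3] [ 638.4 -269. ]
[185.5, 214.8] 126 [483.3, 120.0, 88.7] [489.  118.5]
[297.2, 212.0] 48 [496.4, -275.0, 75.4] [ 501.  -277.8]
[327.6, 211.0] 50 [500.7, -385.6, 67.8] [ 505.1 -385.8]
[296.1, 242.0] 51 [390.5, -271.2, 75.3] [ 394.9 -273.8]
[322.0, 255.9] 55 [341.7, -363.0, 74.7] [ 346.5 -365.2]
slide [0.2598, -0.7247, -0.0004] (462mm) rot [-0.0001, -0.0, 0.0001]  t=19.4 F=[-0.1 -0.2 -0.6] w=0 tcp=[488.1 178.3 249.7]
[305. 162.] [473.1 221.2  88.3] [196. 230.  18.]
[253. 163.] [478.  172.3  87.4] [21. 27. 18.]
[250. 203.] [519.6 174.5  83. ] [15. 27. 11.]
```

View pics/w3.png

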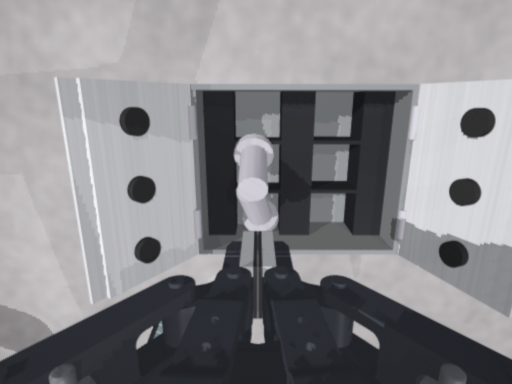

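The wrist view shows D stuck in the middle shallow pocket (top near (252,188)) and A behind it (foot near (260,218)). Lowering D met 69 N, so it caught on something. I'll move the arm aside and look from more directly above.

```bash
python3 -m creep '[{"slide":[-0.08,0,-0.05],"rotation":[0,0,0],"jaw":0},{"slide":[-0.1,0,-0.1],"rotation":[0,0,0],"jaw":0},{"slide":[-0.1,0,-0.1],"rotation":[0,0,0],"jaw":0},{"slide":[-0.1,0,-0.1],"rotation":[0,0,0],"jaw":0}]';python3 - <<'E'
from h import *
plan(394.5,-274,250,CY+np.pi)
p=camera_params("wrist");im,d=snapshot("wrist");P=cloud(p,d)
print(-np.array(p["R"]).T@np.array(p["t"]))
q=(P[...,:2]-CC);c,s=np.cos(CY),np.sin(CY);X=c*q[...,0]+s*q[...,1];Y=-s*q[...,0]+c*q[...,1]
ok=(d>0)&(abs(X)<78)&(abs(Y)<90)&(P[...,2]>53)&(P[...,2]<140)
for lo in range(53,130,6):
    m=(ok&(P[...,2]>=lo)&(P[...,2]<lo+6)).astype(np.uint8)
    n,l,st,cc=cv2.connectedComponentsWithStats(m)
    for i in range(1,n):
        if st[i,4]>15:
            k=l==i;print(lo,cc[i].round(),st[i,4],"X",X[k].min().round(),X[k].max().round(),"Y",Y[k].min().round(),Y[k].max().round())
r=np.where(ok);print(r[0].min(),r[0].max(),r[1].min(),r[1].max())
cv2.imwrite("pics/w4.png",cv2.resize(im[60:300,130:430,::-1],(750,600),interpolation=cv2.INTER_CUBIC))
E
```

```text
time: 19.85
tcp_pos: [547.4, 186.6, 308.1]
tcp_rot: [-0.07, 0.998, -0.0, -0.001]
wrist_force: [-0.0, -0.4, -0.7]
width: 0.1
grip_force: 0.0
slide [0.3591, -0.7246, 0.098] (489mm) rot [-0.0001, -0.0017, -0.0]  t=19.9 F=[-0.  -0.4 -0.7] w=0 tcp=[547.4 186.6 308.1]
[478.76186307 176.17781746 450.46013859]
53 [241.  37.] 43 X -78.0 -77.0 Y -84.0 -37.0
53 [320.  37.] 112 X -78.0 -77.0 Y -35.0 89.0
53 [254.  92.] 197 X -34.0 -5.0 Y -66.0 -26.0
53 [260. 156.] 99 X 40.0 65.0 Y -55.0 -29.0
53 [262. 169.] 38 X 69.0 76.0 Y -45.0 -29.0
59 [249.  36.] 71 X -78.0 -77.0 Y -89.0 -15.0
59 [312.  36.] 40 X -78.0 -77.0 Y -4.0 39.0
59 [355.  36.] 45 X -78.0 -77.0 Y 42.0 89.0
59 [254.  85.] 240 X -33.0 -17.0 Y -64.0 -29.0
59 [258. 152.] 95 X 34.0 59.0 Y -57.0 -32.0
65 [232.  35.] 38 X -78.0 -77.0 Y -89.0 -50.0
65 [261.  35.] 21 X -78.0 -77.0 Y -47.0 -28.0
65 [324.  35.] 114 X -78.0 -77.0 Y -26.0 90.0
65 [254.  91.] 45 X -23.0 -14.0 Y -58.0 -34.0
65 [257. 148.] 102 X 29.0 53.0 Y -59.0 -33.0
71 [233.  34.] 29 X -78.0 -78.0 Y -81.0 -55.0
71 [281.  34.] 16 X -78.0 -78.0 Y -22.0 -11.0
71 [294.  34.] 19 X -78.
[... 587 characters left out ...]
0 Y -63.0 -36.0
83 [221.  31.] 22 X -78.0 -77.0 Y -90.0 -70.0
83 [262.  31.] 65 X -78.0 -77.0 Y -61.0 -11.0
83 [317.  31.] 45 X -78.0 -77.0 Y 2.0 36.0
83 [342.  31.] 20 X -78.0 -78.0 Y 38.0 53.0
83 [360.  31.] 27 X -78.0 -77.0 Y 54.0 74.0
83 [378.  31.] 17 X -78.0 -77.0 Y 76.0 88.0
83 [254.  98.] 54 X -16.0 -5.0 Y -58.0 -34.0
83 [251. 135.] 135 X 23.0 34.0 Y -61.0 -38.0
89 [255. 101.] 64 X -13.0 -0.0 Y -59.0 -33.0
95 [254. 103.] 56 X -11.0 3.0 Y -58.0 -33.0
101 [254. 105.] 62 X -8.0 1.0 Y -58.0 -34.0
101 [254. 127.] 115 X 12.0 22.0 Y -58.0 -35.0
107 [253. 116.] 406 X -6.0 18.0 Y -60.0 -33.0
113 [249. 109.] 26 X -3.0 2.0 Y -56.0 -46.0
113 [257. 109.] 21 X -3.0 2.0 Y -46.0 -37.0
31 171 211 386
```

View pics/w4.png

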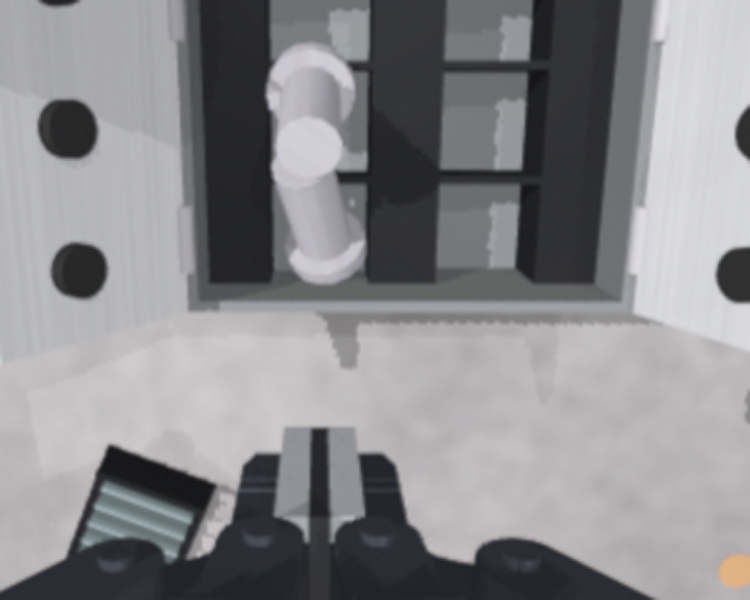

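The enlarged view shows A leaning about 45° toward -x from the far shallow pocket. D is wedged on it at about 22°, with its top at crop pixel (308,148). I'll grasp D along its own axis first, with the tool tilted in the case's x-z plane.

```bash
cat >> h.py <<'E'
def plant(cx,cy,z,tilt=0,back=0):
    "target in case coords, tool tilted by tilt about tool y, backed off along tool z"
    s=manip.get_state();R=Ro.from_quat(s["tcp_rot"]);p=np.array(s["tcp_pos"]);yaw=CY+np.pi
    T=Ro.from_matrix(np.array([[np.cos(yaw),np.sin(yaw),0],[np.sin(yaw),-np.cos(yaw),0],[0,0,-1.]]))*Ro.from_rotvec([0,tilt,0])
    X=np.r_[case(cx,cy),z]-back*T.apply([0,0,1])
    print("slide",(R.inv().apply(X-p)/600).round(4).tolist(),"rot",((R.inv()*T).as_rotvec()/(np.pi/2)).round(4).tolist(),"t=%.1f F=%s w=%.0f tcp=%s"%(s["time"],np.round(s["wrist_force"],1),s["width"],p.round(1)))
E
python3 -c "
from h import *
plant(-1,-46.5,85,.38,70)"
```

```text
slide [0.0555, -0.0087, 0.2629] rot [-0.0002, 0.2393, 0.0] t=19.9 F=[-1.8  0.8 -0.4] w=-0 tcp=[546.5 186.5 307.6]
```

```bash
python3 -m creep '[{"slide":[0.0555,-0.0087,0.06],"rotation":[0,0.09,0],"jaw":0.6},{"slide":[0.0555,-0.0087,0.12],"rotation":[0,0.18,0],"jaw":0.6},{"slide":[0.0555,-0.0087,0.19],"rotation":[0,0.239,0],"jaw":0.6},{"slide":[0.0555,-0.0087,0.25],"rotation":[0,0.239,0],"jaw":0.6},{"slide":[0.0555,-0.0087,0.263],"rotation":[0,0.239,0],"jaw":0.6},{"slide":[0.0555,-0.0087,0.263],"rotation":[0,0.239,0],"jaw":0.6},{"slide":[0.0555,-0.0087,0.263],"rotation":[0,0.239,0],"jaw":0.6}]'
python3 -c "
from h import *
plant(-1,-46.5,85,.38,0)"
```

```text
time: 20.6
tcp_pos: [515.3, 177.1, 153.9]
tcp_rot: [-0.069, 0.98, -0.013, -0.185]
wrist_force: [0.5, 0.3, 0.8]
width: 51.2
grip_force: 0.0
slide [0.0011, -0.0005, 0.1238] rot [-0.0, 0.004, 0.0003] t=20.6 F=[0.5 0.3 0.8] w=51 tcp=[515.3 177.1 153.9]
```

```bash
python3 -m creep '[{"slide":[0.001,0,0.05],"rotation":[0,0.003,0],"jaw":0.6},{"slide":[0.001,0,0.09],"rotation":[0,0.003,0],"jaw":0.6},{"slide":[0.001,0,0.12],"rotation":[0,0.003,0],"jaw":0.6},{"slide":[0.001,0,0.12],"rotation":[0,0.003,0],"jaw":0.6},{"slide":[0.001,0,0.12],"rotation":[0,0.003,0],"jaw":0.1},{"slide":[0.001,0,0.12],"rotation":[0,0.003,0],"jaw":0.1},{"slide":[0.001,0,0.12],"rotation":[0,0.003,0],"jaw":0.1},{"slide":[0.001,0,0.12],"rotation":[0,0.003,0],"jaw":0.1}]'
python3 -c "
from h import *
plant(-10,-46,230,0,0)"
```

```text
time: 21.4
tcp_pos: [490.5, 173.8, 87.5]
tcp_rot: [-0.069, 0.98, -0.013, -0.186]
wrist_force: [2.0, 0.2, 7.1]
width: 26.3
grip_force: 58.8
slide [0.1053, 0.0002, -0.2138] rot [0.0005, -0.2393, 0.0001] t=21.4 F=[2.  0.2 7.1] w=26 tcp=[490.5 173.8  87.5]
```

```bash
python3 -m creep '[{"slide":[0,0,-0.05],"rotation":[0,0,0],"jaw":0.1},{"slide":[0,0,-0.12],"rotation":[0,0,0],"jaw":0.1},{"slide":[0.05,0,-0.19],"rotation":[0,0,0],"jaw":0.1},{"slide":[0.1,0,-0.21],"rotation":[0,-0.09,0],"jaw":0.1},{"slide":[0.105,0,-0.214],"rotation":[0,-0.18,0],"jaw":0.1},{"slide":[0.105,0,-0.214],"rotation":[0,-0.24,0],"jaw":0.1},{"slide":[0.105,0,-0.214],"rotation":[0,-0.24,0],"jaw":0.1},{"slide":[0.105,0,-0.214],"rotation":[0,-0.24,0],"jaw":0.1}]'
python3 - <<'E'
from h import *
plant(-54,-42,240,0,0)
p=camera_params("wrist");im,d=snapshot("wrist");P=cloud(p,d)
q=(P[...,:2]-CC);c,s=np.cos(CY),np.sin(CY);X=c*q[...,0]+s*q[...,1];Y=-s*q[...,0]+c*q[...,1]
ok=(d>0)&(X<76)&(X>-70)&(abs(Y)<88)&(P[...,2]>53)&(P[...,2]<140)
for lo in range(53,130,6):
    m=(ok&(P[...,2]>=lo)&(P[...,2]<lo+6)).astype(np.uint8)
    n,l,st,cc=cv2.connectedComponentsWithStats(m)
    for i in range(1,n):
        if st[i,4]>15:
            k=l==i;print(lo,cc[i].round(),st[i,4],"X",X[k].min().round(),X[k].max().round(),"Y",Y[k].min().round(),Y[k].max().round())
ok=(d>0)&(P[...,2]>160)&(abs(X)<60)&(Y<0)
for lo in range(165,260,10):
    k=ok&(P[...,2]>=lo)&(P[...,2]<lo+10)
    if k.sum()>30: print("held",lo,X[k].min().round(),X[k].max().round(),Y[k].min().round(),Y[k].max().round())
cv2.imwrite("pics/w5.png",im[:,:,::-1])
E
```

```text
time: 22.2
tcp_pos: [477.8, 171.6, 228.9]
tcp_rot: [-0.07, 0.998, -0.0, -0.002]
wrist_force: [0.2, 0.1, -2.4]
width: 26.2
grip_force: 60.1
slide [0.0714, 0.0074, -0.0183] rot [-0.0001, -0.0025, 0.0001] t=22.2 F=[ 0.2  0.1 -2.4] w=26 tcp=[477.8 171.6 228.9]
held 165 -60.0 60.0 -174.0 -157.0
held 185 -34.0 -3.0 -67.0 -26.0
held 195 -33.0 -11.0 -62.0 -27.0
held 205 -27.0 -13.0 -61.0 -33.0
held 215 -27.0 -14.0 -60.0 -33.0
held 225 -26.0 -15.0 -67.0 -23.0
held 235 -26.0 0.0 -74.0 -20.0
held 245 -26.0 2.0 -74.0 -20.0
held 255 -23.0 1.0 -74.0 -20.0
```

View pics/w5.png

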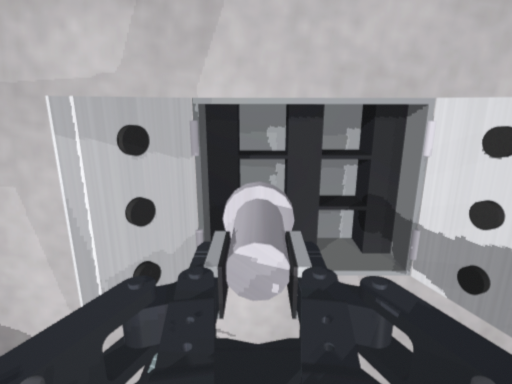

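```bash
python3 -m creep '[{"slide":[0.0714,0.0074,0],"rotation":[0,-0.0025,0],"jaw":0.1},{"slide":[0.0714,0.0074,0.04],"rotation":[0,-0.0025,0],"jaw":0.1},{"slide":[0.0714,0.0074,0.1],"rotation":[0,-0.0025,0],"jaw":0.1},{"slide":[0.0714,0.0074,0.15],"rotation":[0,-0.0025,0],"jaw":0.1},{"slide":[0.0714,0.0074,0.15],"rotation":[0,-0.0025,0],"jaw":0.1},{"slide":[0.0714,0.0074,0.15],"rotation":[0,-0.0025,0],"jaw":0.1}]'
python3 - <<'E'
from h import *
plant(-54,-42,60,0,0)
p=camera_params("wrist");im,d=snapshot("wrist");P=cloud(p,d);z=manip.get_state()["tcp_pos"][2]
q=(P[...,:2]-CC);c,s=np.cos(CY),np.sin(CY);X=c*q[...,0]+s*q[...,1];Y=-s*q[...,0]+c*q[...,1]
k=(d>0)&(abs(X+54)<25)&(abs(Y+42)<12)&(P[...,2]>z)
h=P[...,2][k]-z;print(np.histogram(h,np.arange(0,60,3)))
E
```

```text
time: 22.85
tcp_pos: [435.2, 170.0, 137.7]
tcp_rot: [-0.07, 0.998, -0.0, -0.001]
wrist_force: [-0.3, -0.0, -2.6]
width: 26.0
grip_force: 60.0
slide [0.0003, 0.0002, 0.1294] rot [-0.0002, -0.0015, -0.0001] t=22.9 F=[-0.3 -0.  -2.6] w=26 tcp=[435.2 170.  137.7]
(array([ 127,  125,  136,  145,  152,  173,  357, 2674,    2,    0,    0,
          0,    0,    0,    0,    0,    0,    0,    0]), array([ 0,  3,  6,  9, 12, 15, 18, 21, 24, 27, 30, 33, 36, 39, 42, 45, 48,
       51, 54, 57]))
```

```bash
python3 -m creep '[{"slide":[0,0,0.04],"rotation":[0,0,0],"jaw":0.1},{"slide":[0,0,0.09],"rotation":[0,0,0],"jaw":0.1},{"slide":[0,0,0.112],"rotation":[0,0,0],"jaw":0.1},{"slide":[0,0,0.121],"rotation":[0,0,0],"jaw":0.1},{"slide":[0,0,0.127],"rotation":[0,0,0],"jaw":0.1},{"slide":[0,0,0.127],"rotation":[0,0,0],"jaw":0.1},{"slide":[0,0,0.127],"rotation":[0,0,0],"jaw":0.1}]'
```

```text
time: 23.6
tcp_pos: [435.5, 170.2, 62.8]
tcp_rot: [-0.07, 0.998, 0.0, 0.001]
wrist_force: [0.0, 0.3, -2.6]
width: 26.0
grip_force: 60.1
```

```bash
python3 -m creep '[{"slide":[0,0,0.002],"rotation":[0,0,0],"jaw":0.1},{"slide":[0,0,0.0035],"rotation":[0,0,0],"jaw":0.1},{"slide":[0,0,0.0035],"rotation":[0,0,0],"jaw":0.1}]'; python3 -m creep '[{"slide":[0,0,0],"rotation":[0,0,0],"jaw":0.6},{"slide":[0,0,0],"rotation":[0,0,0],"jaw":0.6},{"slide":[0,0,0],"rotation":[0,0,0],"jaw":0.6},{"slide":[0,0,0],"rotation":[0,0,0],"jaw":0.6}]';  python3 -m creep '[{"slide":[0,0,-0.03],"rotation":[0,0,0],"jaw":0.6},{"slide":[0,0,-0.06],"rotation":[0,0,0],"jaw":0.6},{"slide":[0,0,-0.12],"rotation":[0,0,0],"jaw":0.6},{"slide":[0,0,-0.19],"rotation":[0,0,0],"jaw":0.6},{"slide":[-0.06,0,-0.26],"rotation":[0,0,0],"jaw":0.6},{"slide":[-0.13,0,-0.33],"rotation":[0,0,0],"jaw":0.6},{"slide":[-0.2,0,-0.38],"rotation":[0,0,0],"jaw":0.6},{"slide":[-0.24,0,-0.38],"rotation":[0,0,0],"jaw":0.6},{"slide":[-0.24,0,-0.38],"rotation":[0,0,0],"jaw":0.6},{"slide":[-0.24,0,-0.38],"rotation":[0,0,0],"jaw":0.6}]'
cat >> h.py <<'E'
def look(name,lo0=53,hi=125):
    p=camera_params("wrist");im,d=snapshot("wrist");P=cloud(p,d)
    q=(P[...,:2]-CC);c,s=np.cos(CY),np.sin(CY);X=c*q[...,0]+s*q[...,1];Y=-s*q[...,0]+c*q[...,1]
    ok=(d>0)&(X<76)&(X>-75)&(abs(Y)<88)
    for lo in range(lo0,hi,8):
        m=(ok&(P[...,2]>=lo)&(P[...,2]<lo+8)).astype(np.uint8)
        n,l,st,cc=cv2.connectedComponentsWithStats(m)
        for i in range(1,n):
            if st[i,4]>40:
                k=l==i;print(lo,cc[i].round(),st[i,4],"X",X[k].min().round(),X[k].max().round(),"Y",Y[k].min().round(),Y[k].max().round(),"z",np.median(P[...,2][k]).round(1))
    cv2.imwrite("pics/%s.png"%name,cv2.resize(im[20:320,60:460,::-1],(800,600),interpolation=cv2.INTER_CUBIC))
E
python3 -c "
from h import *
plant(54,-42,200,0,0);look('w6')"
```

```text
time: 23.9
tcp_pos: [435.3, 170.2, 61.1]
tcp_rot: [-0.07, 0.998, 0.0, 0.001]
wrist_force: [-2.9, -0.0, 8.9]
width: 26.0
grip_force: 61.6
time: 24.3
tcp_pos: [434.5, 170.0, 59.7]
tcp_rot: [-0.07, 0.998, -0.0, 0.0]
wrist_force: [-0.3, -0.0, 0.5]
width: 51.2
grip_force: 0.0
time: 25.3
tcp_pos: [576.8, 189.9, 286.6]
tcp_rot: [-0.07, 0.998, -0.0, -0.001]
wrist_force: [-0.2, -0.1, -0.4]
width: 51.2
grip_force: 0.0
slide [0.0588, 0.0001, 0.1444] rot [-0.0001, -0.001, -0.0001] t=25.3 F=[-0.2 -0.1 -0.4] w=51 tcp=[576.8 189.9 286.6]
77 [258.  20.] 712 X -68.0 -41.0 Y -56.0 -29.0 z 83.5
77 [262. 138.] 514 X 46.0 73.0 Y -52.0 -25.0 z 83.6
```

View pics/w6.png

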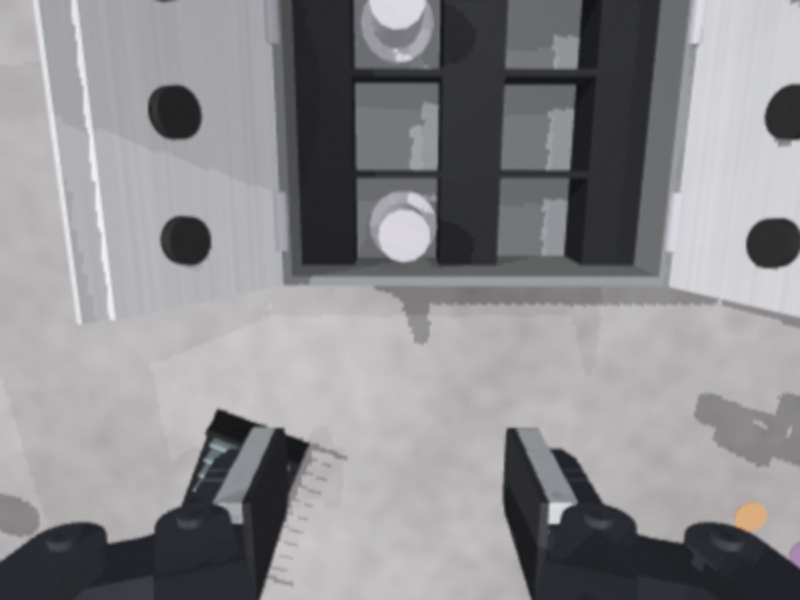

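View 6 shows A and D both upright in their pockets (tops 83.6 and 83.5 mm), at crop pixels (404,235) and (397,8). The next pillar is E.

```bash
python3 - <<'E'
from h import *
for o in pillars(): print(*o[:3],world("top",*o[0],z=72).round(1)[:2]+[4.5,-2])
E
python3 -m creep '[{"slide":[0.04,-0.07,0],"rotation":[0,0,0],"jaw":0},{"slide":[0.08,-0.14,0],"rotation":[0,0,0],"jaw":0},{"slide":[0.12,-0.21,0],"rotation":[0,0,0],"jaw":0},{"slide":[0.16,-0.28,0],"rotation":[0,0,0],"jaw":0},{"slide":[0.2,-0.35,0.02],"rotation":[0,0,0],"jaw":0},{"slide":[0.24,-0.42,0.04],"rotation":[0,0,0],"jaw":0},{"slide":[0.28,-0.49,0.08],"rotation":[0,0,0],"jaw":0},{"slide":[0.32,-0.56,0.12],"rotation":[0,0,0],"jaw":0},{"slide":[0.36,-0.62,0.16],"rotation":[0,0,0],"jaw":0},{"slide":[0.4,-0.68,0.2],"rotation":[0,0,0],"jaw":0},{"slide":[0.408,-0.723,0.25],"rotation":[0,0,0],"jaw":0},{"slide":[0.408,-0.723,0.3],"rotation":[0,0,0],"jaw":0}]'; python3 - <<'E'
from h import *
plan(394.7,-274,80,CY+np.pi)
E
```

```text
[275.2, 144.9] 48 [733.4, -196.1, 75.1] [ 741.1 -199.2]
[294.6, 173.6] 149 [632.8, -267.7, 71.3] [ 638.  -268.7]
[185.7, 215.0] 146 [479.9, 119.5, 89.2] [488.3 117.8]
[297.1, 212.0] 50 [496.5, -275.0, 73.0] [ 501.  -277.5]
[327.6, 211.0] 51 [500.8, -384.1, 67.1] [ 505.1 -385.8]
[296.1, 242.0] 49 [390.4, -271.2, 76.0] [ 394.9 -273.8]
[322.1, 255.9] 53 [341.9, -362.6, 75.8] [ 346.5 -365.6]
time: 26.6
tcp_pos: [393.8, -276.5, 106.8]
tcp_rot: [-0.068, 0.998, -0.001, 0.001]
wrist_force: [0.7, 0.8, -0.6]
width: -0.2
grip_force: 0.0
slide [-0.0021, 0.004, 0.0447] (27mm) rot [-0.0015, 0.0007, -0.0031]  t=26.6 F=[ 0.7  0.8 -0.6] w=-0 tcp=[ 393.8 -276.5  106.8]
```

```bash
python3 -m creep '[{"slide":[-0.001,0.002,0.02],"rotation":[0,0,0],"jaw":0},{"slide":[-0.001,0.002,0.038],"rotation":[0,0,0],"jaw":0},{"slide":[-0.001,0.002,0.044],"rotation":[0,0,0],"jaw":0},{"slide":[-0.001,0.002,0.044],"rotation":[0,0,0],"jaw":0}]';  python3 -m creep '[{"slide":[0,0,0.004],"rotation":[0,0,0],"jaw":0},{"slide":[0,0,0.008],"rotation":[0,0,0],"jaw":0},{"slide":[0,0,0.0115],"rotation":[0,0,0],"jaw":0},{"slide":[0,0,0.0115],"rotation":[0,0,0],"jaw":0}]'; python3 - <<'E'
from h import *
plan(394.7,-274,44,CY+np.pi)
E
```

```text
time: 27.0
tcp_pos: [395.4, -271.8, 81.3]
tcp_rot: [-0.07, 0.998, 0.0, 0.0]
wrist_force: [-0.1, -0.6, 0.1]
width: 0.1
grip_force: 0.0
time: 27.4
tcp_pos: [396.5, -273.0, 76.0]
tcp_rot: [-0.07, 0.998, -0.001, 0.001]
wrist_force: [-2.3, 3.3, 14.4]
width: -0.0
grip_force: 7.2
slide [0.0033, -0.0012, 0.0534] (32mm) rot [-0.0013, 0.0013, 0.0003]  t=27.4 F=[-2.3  3.3 14.4] w=-0 tcp=[ 396.5 -273.    76. ]
```

```bash
python3 -m creep '[{"slide":[0,0,-0.06],"rotation":[0,0,0],"jaw":0.7},{"slide":[0,0,-0.06],"rotation":[0,0,0],"jaw":0.7},{"slide":[0,0,-0.06],"rotation":[0,0,0],"jaw":0.7},{"slide":[0,0,-0.06],"rotation":[0,0,0],"jaw":0.7},{"slide":[0,-0.002,-0.01],"rotation":[0,0,0],"jaw":0.7},{"slide":[0,-0.002,0.03],"rotation":[0,0,0],"jaw":0.7},{"slide":[0,-0.002,0.047],"rotation":[0,0,0],"jaw":0.7},{"slide":[0,-0.002,0.047],"rotation":[0,0,0],"jaw":0.7},{"slide":[0,-0.002,0.047],"rotation":[0,0,0],"jaw":0.1},{"slide":[0,-0.002,0.047],"rotation":[0,0,0],"jaw":0.1},{"slide":[0,-0.002,0.047],"rotation":[0,0,0],"jaw":0.1},{"slide":[0,-0.002,0.047],"rotation":[0,0,0],"jaw":0.1}]'; python3 -c "
from h import *
plan(*case(-54,42),275,CY+np.pi)"
```

```text
time: 28.6
tcp_pos: [396.5, -274.0, 47.1]
tcp_rot: [-0.07, 0.998, -0.001, 0.001]
wrist_force: [-0.1, 0.7, 4.4]
width: 26.4
grip_force: 58.9
slide [-0.1673, 0.8633, -0.3808] (575mm) rot [-0.0009, 0.0011, 0.0001]  t=28.6 F=[-0.1  0.7  4.4] w=26 tcp=[ 396.5 -274.    47.1]
```

```bash
python3 -m creep '[{"slide":[0,0,-0.07],"rotation":[0,0,0],"jaw":0.1},{"slide":[0,0.02,-0.14],"rotation":[0,0,0],"jaw":0.1},{"slide":[-0.01,0.06,-0.2],"rotation":[0,0,0],"jaw":0.1},{"slide":[-0.03,0.11,-0.26],"rotation":[0,0,0],"jaw":0.1},{"slide":[-0.05,0.16,-0.32],"rotation":[0,0,0],"jaw":0.1},{"slide":[-0.07,0.22,-0.36],"rotation":[0,0,0],"jaw":0.1},{"slide":[-0.09,0.3,-0.38],"rotation":[0,0,0],"jaw":0.1},{"slide":[-0.11,0.38,-0.38],"rotation":[0,0,0],"jaw":0.1},{"slide":[-0.13,0.46,-0.38],"rotation":[0,0,0],"jaw":0.1},{"slide":[-0.15,0.54,-0.38],"rotation":[0,0,0],"jaw":0.1},{"slide":[-0.167,0.62,-0.38],"rotation":[0,0,0],"jaw":0.1},{"slide":[-0.167,0.7,-0.38],"rotation":[0,0,0],"jaw":0.1}]'; python3 -c "
from h import *
plan(*case(-54,42),250,CY+np.pi)"
```

```text
time: 29.8
tcp_pos: [436.6, 158.4, 274.2]
tcp_rot: [-0.07, 0.998, -0.0, 0.001]
wrist_force: [1.5, -0.3, -2.4]
width: 26.4
grip_force: 60.1
slide [0.0004, 0.1595, 0.0403] (99mm) rot [-0.0001, 0.001, 0.0001]  t=29.8 F=[ 1.5 -0.3 -2.4] w=26 tcp=[436.6 158.4 274.2]
```

```bash
python3 -m creep '[{"slide":[0,0.08,0],"rotation":[0,0,0],"jaw":0.1},{"slide":[0,0.145,0],"rotation":[0,0,0],"jaw":0.1},{"slide":[0,0.157,0.06],"rotation":[0,0,0],"jaw":0.1},{"slide":[0,0.157,0.13],"rotation":[0,0,0],"jaw":0.1},{"slide":[0,0.157,0.2],"rotation":[0,0,0],"jaw":0.1},{"slide":[0,0.157,0.24],"rotation":[0,0,0],"jaw":0.1},{"slide":[0,0.157,0.24],"rotation":[0,0,0],"jaw":0.1},{"slide":[0,0.157,0.24],"rotation":[0,0,0],"jaw":0.1}]'; python3 -c "
from h import *
plan(*case(-54,42),55,CY+np.pi)"
```

```text
time: 30.6
tcp_pos: [422.5, 249.3, 129.8]
tcp_rot: [-0.07, 0.998, -0.0, -0.001]
wrist_force: [-0.2, -0.2, -1.6]
width: 26.8
grip_force: 67.6
slide [-0.002, 0.0063, 0.1246] (75mm) rot [-0.0003, -0.0008, 0.0001]  t=30.6 F=[-0.2 -0.2 -1.6] w=27 tcp=[422.5 249.3 129.8]
```

```bash
python3 -m creep '[{"slide":[-0.002,0.006,0.02],"rotation":[0,0,0],"jaw":0.1},{"slide":[-0.002,0.006,0.07],"rotation":[0,0,0],"jaw":0.1},{"slide":[-0.002,0.006,0.105],"rotation":[0,0,0],"jaw":0.1},{"slide":[-0.002,0.006,0.118],"rotation":[0,0,0],"jaw":0.1},{"slide":[-0.002,0.006,0.125],"rotation":[0,0,0],"jaw":0.1},{"slide":[-0.002,0.006,0.126],"rotation":[0,0,0],"jaw":0.1},{"slide":[-0.002,0.006,0.126],"rotation":[0,0,0],"jaw":0.1}]'; python3 -c "
from h import *
plan(*case(-54,42),55,CY+np.pi)"
```

```text
time: 31.3
tcp_pos: [433.6, 255.1, 58.3]
tcp_rot: [-0.069, 0.998, 0.001, 0.009]
wrist_force: [15.0, -0.6, 3.3]
width: 26.6
grip_force: 58.7
slide [0.018, -0.0007, 0.0051] (11mm) rot [0.0, 0.0118, -0.0008]  t=31.3 F=[15.  -0.6  3.3] w=27 tcp=[433.6 255.1  58.3]
```

```bash
python3 -m creep '[{"slide":[0,0,-0.04],"rotation":[0,0,0],"jaw":0.1},{"slide":[0,0,-0.11],"rotation":[0,0,0],"jaw":0.1},{"slide":[0,0,-0.16],"rotation":[0,0,0],"jaw":0.1},{"slide":[0,0,-0.16],"rotation":[0,0,0],"jaw":0.1},{"slide":[0,0,-0.16],"rotation":[0,0,0],"jaw":0.1}]'; cat >> h.py <<'E'
def held():
    "axis of the held pillar relative to TCP, in the tool frame (mm)"
    s=manip.get_state();R=Ro.from_quat(s["tcp_rot"]);p=camera_params("wrist");im,d=snapshot("wrist")
    Q=R.inv().apply((cloud(p,d)-np.array(s["tcp_pos"])).reshape(-1,3)); Q=Q[(d>0).ravel()]
    for lo in range(-36,64,8):
        k=(Q[:,2]>=lo)&(Q[:,2]<lo+8)&(abs(Q[:,0])<45)&(abs(Q[:,1])<24)
        if k.sum()>25: print("toolz",lo,"x",np.percentile(Q[k,0],[1,99]).round(1),"y",np.percentile(Q[k,1],[1,99]).round(1),k.sum())
    return im
E
python3 -c "
from h import *
cv2.imwrite('pics/w7.png',held()[:,:,::-1]);plan(*case(-54,42),55,CY+np.pi)"
```

```text
time: 31.8
tcp_pos: [424.1, 253.4, 151.0]
tcp_rot: [-0.07, 0.998, 0.0, 0.001]
wrist_force: [0.2, -0.0, -3.1]
width: 26.1
grip_force: 65.0
toolz -36 x [-27.3  35.2] y [-19.3  18.4] 3482
toolz -28 x [-28.6  34.9] y [-19.5  20.7] 7214
toolz -20 x [-24.5  34.4] y [-23.3  23.3] 1284
toolz -12 x [ 6.9 33.6] y [-23.6  23.6] 516
toolz -4 x [10.8 32.7] y [-18.8  18.1] 218
toolz 4 x [31.1 31.9] y [-11.9  11.9] 62
toolz 60 x [25.4 30.3] y [-23.5  23.5] 655
slide [-0.0, 0.0003, 0.1581] (95mm) rot [-0.0002, -0.0004, 0.0001]  t=31.9 F=[ 0.4  0.6 -2.8] w=26 tcp=[423.1 253.  149.9]
```

View pics/w7.png

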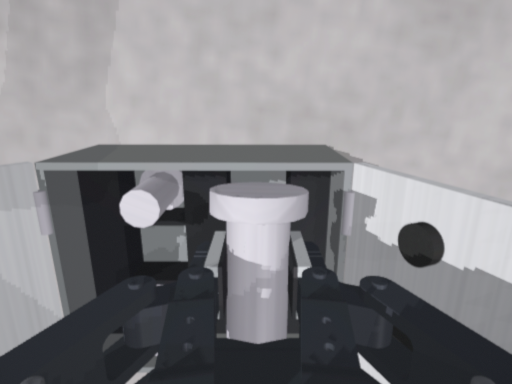

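The wrist view shows E has pivoted in the grip and is nearly horizontal, with its foot toward the robot at pixel (258,205). I'll carry it slowly to clear bench, tilt the tool outward until E is near vertical, set it down and regrasp.

```bash
python3 -m creep '[{"slide":[0,0,-0.05],"rotation":[0,0,0],"jaw":0.1},{"slide":[0,0,-0.12],"rotation":[0,0,0],"jaw":0.1},{"slide":[0,0,-0.19],"rotation":[0,0,0],"jaw":0.1},{"slide":[0,-0.04,-0.22],"rotation":[0,0,0],"jaw":0.1},{"slide":[0,-0.1,-0.22],"rotation":[0,0,0],"jaw":0.1},{"slide":[0,-0.16,-0.22],"rotation":[0,0,0],"jaw":0.1},{"slide":[0,-0.22,-0.22],"rotation":[0,0,0],"jaw":0.1},{"slide":[0,-0.28,-0.22],"rotation":[0,0,0],"jaw":0.1},{"slide":[0,-0.34,-0.22],"rotation":[0,0,0],"jaw":0.1},{"slide":[0,-0.4,-0.22],"rotation":[0,0,0],"jaw":0.1},{"slide":[0,-0.45,-0.22],"rotation":[0,0,0],"jaw":0.1},{"slide":[0,-0.48,-0.22],"rotation":[0,0,0],"jaw":0.1}]'; cat >> h.py <<'E'
def held2():
    "outline of the held pillar in the tool frame, by tool x slices"
    s=manip.get_state();R=Ro.from_quat(s["tcp_rot"]);p=camera_params("wrist");im,d=snapshot("wrist")
    Q=R.inv().apply((cloud(p,d)-np.array(s["tcp_pos"])).reshape(-1,3)); Q=Q[(d>0).ravel()]
    for lo in range(-20,90,6):
        k=(Q[:,0]>=lo)&(Q[:,0]<lo+6)&(abs(Q[:,1])<6)&(abs(Q[:,2])<90)
        if k.sum()>5: print("x",lo,"toolz",np.percentile(Q[k,2],[2,50,98]).round(1))
    return im
E
python3 -c "
from h import *
held2();plan(440,-40,270,CY+np.pi);print(manip.get_state()['q'])"
```

```text
time: 33.05
tcp_pos: [463.2, -33.8, 280.4]
tcp_rot: [-0.069, 0.998, 0.0, -0.002]
wrist_force: [-0.1, 0.6, -2.0]
width: 26.3
grip_force: 65.1
x -20 toolz [-30.2 -28.8 -27. ]
x -14 toolz [-29.7 -28.1 -26.3]
x -8 toolz [-29.  -27.6 -25.9]
x -2 toolz [-28.4 -27.  -25.1]
x 4 toolz [-74.7 -26.4 -24.4]
x 10 toolz [-87.1 -80.6 -24.7]
x 16 toolz [-26.4 -25.  -23.2]
x 22 toolz [-32.5 -31.1 -24. ]
x 28 toolz [-32.4 -30.5   6. ]
x 34 toolz [-31.7 -28.2 -18. ]
slide [0.04, -0.002, 0.0175] (26mm) rot [-0.0008, -0.0021, -0.0023]  t=33.1 F=[ 1.4 -2.8 -1.7] w=26 tcp=[463.7 -35.5 280.4]
[-0.23383793  0.13930783 -0.3093699   1.1247624  -0.00235457 -0.37023284]
```

```bash
python3 -m creep '[{"slide":[0.01,0,0],"rotation":[0,-0.05,0],"jaw":0.1},{"slide":[0.02,0,0],"rotation":[0,-0.12,0],"jaw":0.1},{"slide":[0.03,0,0],"rotation":[0,-0.2,0],"jaw":0.1},{"slide":[0.04,0,0],"rotation":[0,-0.28,0],"jaw":0.1},{"slide":[0.04,0,0],"rotation":[0,-0.36,0],"jaw":0.1},{"slide":[0.04,0,0.0],"rotation":[0,-0.44,0],"jaw":0.1},{"slide":[0.04,0,0.05],"rotation":[0,-0.52,0],"jaw":0.1},{"slide":[0.04,0,0.1],"rotation":[0,-0.58,0],"jaw":0.1},{"slide":[0.04,0,0.16],"rotation":[0,-0.62,0],"jaw":0.1},{"slide":[0.04,0,0.22],"rotation":[0,-0.633,0],"jaw":0.1},{"slide":[0.04,0,0.26],"rotation":[0,-0.633,0],"jaw":0.1},{"slide":[0.04,0,0.26],"rotation":[0,-0.633,0],"jaw":0.1}]'
python3 -c "
from h import *
s=manip.get_state();R=Ro.from_quat(s['tcp_rot']);p=camera_params('wrist');im,d=snapshot('wrist');print(s['q'])
Q=R.inv().apply((cloud(p,d)-np.array(s['tcp_pos'])).reshape(-1,3)); Q=Q[(d>0).ravel()]
for lo in range(-45,60,6):
    k=(Q[:,0]>=lo)&(Q[:,0]<lo+6)&(abs(Q[:,1])<6)&(abs(Q[:,2]+25)<14)
    if k.sum()>5: print('x',lo,'toolz',np.percentile(Q[k,2],[2,50,98]).round(1))
print('down in tool',R.inv().apply([0,0,-1]).round(3))
"
```

```text
time: 34.3
tcp_pos: [473.1, -80.2, 175.1]
tcp_rot: [-0.07, 0.887, 0.051, 0.453]
wrist_force: [-0.1, 0.5, -2.8]
width: 26.0
grip_force: 65.0
[-0.78433872  0.0384792  -1.29672697 -0.42625562  0.73597447 -0.67886263]
x -33 toolz [-31.2 -30.4 -28.9]
x -27 toolz [-31.7 -30.3 -28.4]
x -21 toolz [-31.1 -29.7 -27.7]
x -15 toolz [-30.5 -29.  -27.3]
x -9 toolz [-29.9 -28.4 -26.7]
x -3 toolz [-29.3 -27.8 -26.2]
x 3 toolz [-28.5 -27.2 -25.7]
x 9 toolz [-28.  -26.6 -25. ]
x 15 toolz [-27.4 -26.  -24.2]
x 21 toolz [-33.  -26.1 -23.8]
x 27 toolz [-33.3 -31.8 -30.4]
x 33 toolz [-32.5 -29.4 -11.6]
down in tool [ 0.811 -0.026  0.585]
```

```bash
python3 -c "
from h import *
plan(620,-40,175);plan(620,-40,60)"
```

```text
slide [-0.148, 0.0245, 0.2047] (152mm)  t=34.4 F=[-0.3 -1.2 -2.3] w=26 tcp=[473.2 -80.3 174.5]
slide [0.0073, 0.0195, 0.3168] (191mm)  t=34.4 F=[-0.3 -1.2 -2.3] w=26 tcp=[473.2 -80.3 174.5]
```

```bash
python3 -m creep '[{"slide":[-0.03,0.005,0.04],"rotation":[0,0,0],"jaw":0.1},{"slide":[-0.06,0.01,0.08],"rotation":[0,0,0],"jaw":0.1},{"slide":[-0.09,0.015,0.12],"rotation":[0,0,0],"jaw":0.1},{"slide":[-0.12,0.02,0.16],"rotation":[0,0,0],"jaw":0.1},{"slide":[-0.148,0.0245,0.205],"rotation":[0,0,0],"jaw":0.1},{"slide":[-0.148,0.0245,0.205],"rotation":[0,-0.04,0],"jaw":0.1},{"slide":[-0.148,0.0245,0.205],"rotation":[0,-0.1,0],"jaw":0.1},{"slide":[-0.148,0.0245,0.205],"rotation":[0,-0.11,0],"jaw":0.1},{"slide":[-0.148,0.0245,0.205],"rotation":[0,-0.11,0],"jaw":0.1}]'
python3 -c "
from h import *
s=manip.get_state();print(s['q'])
R=Ro.from_quat(s['tcp_rot']);dn=R.inv().apply([0,0,-1]);print(dn,camera_params('wrist')['R'][2],-np.array(camera_params('wrist')['R']).T@camera_params('wrist')['t'])
a=np.array([.995,0,.1]);g=np.array([0,0,-13.5]);print('tilt',np.degrees(np.arccos(a@dn)))
e=dn-(dn@a)*a;e/=np.linalg.norm(e);c=g+36*a+21*e;print('corner',(R.apply(c)+s['tcp_pos']))
plan(600,-40,60)"
```

```text
time: 35.25
tcp_pos: [618.3, -37.8, 175.2]
tcp_rot: [-0.066, 0.845, 0.057, 0.527]
wrist_force: [0.1, 0.6, -2.9]
width: 26.2
grip_force: 65.0
[-0.45254369  0.4227709  -1.21816914 -1.09463553  0.56591083 -0.28507228]
[ 0.89830598 -0.02702895  0.43853825] [ 0.96867079  0.17556521 -0.17565236] [461.71212405 -66.00414302 175.14160116]
tilt 20.33641004780554
corner [613.50587544 -39.2955311  140.10507444]
slide [0.186, -0.0036, 0.0567] (117mm)  t=35.2 F=[ 0.1  0.6 -2.9] w=26 tcp=[618.3 -37.8 175.2]
```

```bash
python3 -m creep '[{"slide":[0.05,-0.0015,0.0244],"rotation":[0,0,0],"jaw":0.1},{"slide":[0.1,-0.003,0.0488],"rotation":[0,0,0],"jaw":0.1},{"slide":[0.15,-0.0045,0.0732],"rotation":[0,0,0],"jaw":0.1},{"slide":[0.18,-0.0054,0.0879],"rotation":[0,0,0],"jaw":0.1},{"slide":[0.195,-0.0058,0.0952],"rotation":[0,0,0],"jaw":0.1},{"slide":[0.2,-0.006,0.0976],"rotation":[0,0,0],"jaw":0.1},{"slide":[0.2,-0.006,0.0976],"rotation":[0,0,0],"jaw":0.1}]'; python3 -m creep '[{"slide":[0.004,0,0.002],"rotation":[0,0,0],"jaw":0.1},{"slide":[0.0085,0,0.0042],"rotation":[0,0,0],"jaw":0.1},{"slide":[0.0085,0,0.0042],"rotation":[0,0,0],"jaw":0.1}]'
```

```text
time: 35.95
tcp_pos: [621.6, -39.4, 44.6]
tcp_rot: [-0.067, 0.844, 0.056, 0.529]
wrist_force: [-0.6, -0.6, -2.4]
width: 26.1
grip_force: 65.2
time: 36.25
tcp_pos: [621.8, -39.6, 39.9]
tcp_rot: [-0.067, 0.844, 0.055, 0.53]
wrist_force: [0.4, 0.4, -1.7]
width: 26.1
grip_force: 65.2
```

```bash
python3 -m creep '[{"slide":[0.004,0,0.002],"rotation":[0,0,0],"jaw":0.1},{"slide":[0.007,0,0.0035],"rotation":[0,0,0],"jaw":0.1},{"slide":[0.007,0,0.0035],"rotation":[0,0,0],"jaw":0.1}]'; python3 -m creep '[{"slide":[0.003,0,0.0015],"rotation":[0,0,0],"jaw":0.1},{"slide":[0.003,0,0.0015],"rotation":[0,0,0],"jaw":0.1}]'; python3 -m creep '[{"slide":[0.003,0,0.0015],"rotation":[0,0,0],"jaw":0.1},{"slide":[0.003,0,0.0015],"rotation":[0,0,0],"jaw":0.1}]'
```

```text
time: 36.55
tcp_pos: [621.5, -39.4, 34.4]
tcp_rot: [-0.067, 0.844, 0.056, 0.529]
wrist_force: [-0.3, -0.8, -2.4]
width: 26.5
grip_force: 65.2
time: 36.75
tcp_pos: [621.5, -39.3, 32.4]
tcp_rot: [-0.067, 0.844, 0.056, 0.529]
wrist_force: [0.2, 0.6, -2.1]
width: 26.0
grip_force: 65.2
time: 36.95
tcp_pos: [622.1, -39.2, 31.7]
tcp_rot: [-0.068, 0.843, 0.056, 0.53]
wrist_force: [-1.4, 0.7, 5.1]
width: 26.4
grip_force: 65.7
```

```bash
python3 -m creep '[{"slide":[0.003,0,0.0015],"rotation":[0,0,0],"jaw":0.1},{"slide":[0.006,0,0.003],"rotation":[0,0,0],"jaw":0.1},{"slide":[0.006,0,0.003],"rotation":[0,0,0],"jaw":0.1}]'; python3 -m creep '[{"slide":[0,0,0],"rotation":[0,0,0],"jaw":0.7},{"slide":[0,0,0],"rotation":[0,0,0],"jaw":0.7},{"slide":[0,0,0],"rotation":[0,0,0],"jaw":0.7},{"slide":[0,0,0],"rotation":[0,0,0],"jaw":0.7},{"slide":[0,0,0],"rotation":[0,0,0],"jaw":0.7}]'
python3 -c "
from h import *
s=manip.get_state();R=Ro.from_quat(s['tcp_rot']);p=camera_params('wrist');im,d=snapshot('wrist');P=cloud(p,d)
for lo in range(0,100,8):
    k=(d>0)&(P[...,2]>=lo)&(P[...,2]<lo+8)&(abs(P[...,0]-615)<50)&(abs(P[...,1]+40)<26)
    if k.sum()>5: print('z',lo,'x',np.percentile(P[k][:,0],[2,98]).round(),'y',np.percentile(P[k][:,1],[2,98]).round(),k.sum())
"
```

```text
time: 37.25
tcp_pos: [623.0, -38.9, 31.3]
tcp_rot: [-0.069, 0.841, 0.055, 0.533]
wrist_force: [-13.1, -1.1, 23.7]
width: 25.7
grip_force: 67.6
time: 37.75
tcp_pos: [621.6, -39.1, 26.4]
tcp_rot: [-0.067, 0.844, 0.056, 0.529]
wrist_force: [-0.6, -0.1, 0.1]
width: 60.0
grip_force: 0.0
z 0 x [573. 594.] y [-64. -25.] 2237
z 8 x [576. 600.] y [-62. -27.] 1946
z 16 x [583. 595.] y [-57. -32.] 1425
z 24 x [583. 595.] y [-57. -14.] 1619
z 32 x [566. 595.] y [-57. -14.] 2131
z 40 x [576. 595.] y [-57. -15.] 1935
z 48 x [583. 594.] y [-57. -16.] 1706
z 56 x [583. 595.] y [-57. -31.] 514
```

```bash
python3 -m creep '[{"slide":[0,0,-0.04],"rotation":[0,0,0],"jaw":0.7},{"slide":[0,0,-0.09],"rotation":[0,0,0],"jaw":0.7},{"slide":[0,0,-0.15],"rotation":[0,0,0],"jaw":0.7},{"slide":[-0.06,0,-0.18],"rotation":[0,0,0],"jaw":0.5},{"slide":[-0.13,0,-0.2],"rotation":[0,0,0],"jaw":0.5},{"slide":[-0.2,0,-0.22],"rotation":[0,0,0],"jaw":0.3},{"slide":[-0.22,0,-0.22],"rotation":[0,0,0],"jaw":0},{"slide":[-0.22,0,-0.22],"rotation":[0,0,0],"jaw":0}]'
python3 -c "
from h import *
plan(597,-44.5,230,CY+np.pi);print(manip.get_state()['q'])
for o in pillars(): print(*o[:3],world('top',*o[0],z=72).round(1)[:2]+[4.5,-2])
"
```

```text
time: 38.6
tcp_pos: [564.8, -54.9, 208.2]
tcp_rot: [-0.07, 0.843, 0.055, 0.53]
wrist_force: [-0.0, -0.2, 0.0]
width: 0.4
grip_force: 0.0
slide [-0.0567, 0.0083, 0.0347] (40mm) rot [0.0239, 0.7153, 0.014]  t=38.6 F=[-0.  -0.2  0. ] w=0 tcp=[564.8 -54.9 208.2]
[-0.57926315  0.25039373 -1.29625458 -0.96063285  0.67467529 -0.37193017]
[275.2, 145.1] 49 [732.0, -196.4, 74.5] [ 740.3 -199.2]
[294.6, 173.6] 150 [632.8, -268.1, 71.4] [ 638.  -268.7]
[231.8, 184.6] 52 [591.6, -43.5, 75.8] [597.4 -44.8]
[183.7, 193.2] 14 [558.9, 124.5, 90.5] [565.7 126. ]
[185.8, 219.3] 133 [465.9, 117.1, 88.2] [473.  117.2]
[297.2, 212.0] 49 [496.3, -275.1, 74.3] [ 501.  -277.8]
[327.7, 211.1] 49 [500.8, -385.4, 65.8] [ 504.7 -386.2]
[322.0, 255.9] 55 [341.8, -363.1, 74.4] [ 346.5 -365.2]
```

```bash
python3 -m creep '[{"slide":[-0.02,0,0],"rotation":[0.003,0.08,0.001],"jaw":0.3},{"slide":[-0.04,0,0.01],"rotation":[0.006,0.17,0.003],"jaw":0.5},{"slide":[-0.057,0.008,0.02],"rotation":[0.009,0.26,0.005],"jaw":0.7},{"slide":[-0.057,0.008,0.035],"rotation":[0.012,0.35,0.007],"jaw":0.7},{"slide":[-0.057,0.008,0.035],"rotation":[0.015,0.44,0.009],"jaw":0.7},{"slide":[-0.057,0.008,0.035],"rotation":[0.018,0.53,0.011],"jaw":0.7},{"slide":[-0.057,0.008,0.035],"rotation":[0.021,0.62,0.013],"jaw":0.7},{"slide":[-0.057,0.008,0.035],"rotation":[0.0239,0.7,0.014],"jaw":0.7},{"slide":[-0.057,0.008,0.035],"rotation":[0.0239,0.715,0.014],"jaw":0.7},{"slide":[-0.057,0.008,0.035],"rotation":[0.0239,0.715,0.014],"jaw":0.7},{"slide":[-0.057,0.008,0.035],"rotation":[0.0239,0.715,0.014],"jaw":0.7}]'
python3 -c "
from h import *
plan(597,-44.5,150,CY+np.pi)
p=camera_params('wrist');im,d=snapshot('wrist');P=cloud(p,d)
k=(d>0)&(P[...,2]>64)&(P[...,2]<82)&(abs(P[...,0]-597)<45)&(abs(P[...,1]+45)<45);q=P[k];print(q.min(0),q.max(0),q[q[:,2]>74].mean(0))
"
```

```text
time: 39.75
tcp_pos: [598.9, -45.1, 221.3]
tcp_rot: [-0.07, 0.998, 0.003, -0.006]
wrist_force: [0.5, -0.4, -0.5]
width: 59.7
grip_force: 0.0
slide [0.0017, 0.0006, 0.1189] (71mm) rot [0.0041, -0.0068, 0.0]  t=39.8 F=[ 0.5 -0.4 -0.5] w=60 tcp=[598.9 -45.1 221.3]
[583.88302613 -57.45015382  64.29842169] [611.37102111 -30.21764855  79.20750807] [597.50415421 -43.64365459  75.70120161]
```

```bash
python3 -m creep '[{"slide":[0.0017,0.002,0.06],"rotation":[0.004,-0.007,0],"jaw":0.7},{"slide":[0.0017,0.002,0.12],"rotation":[0.004,-0.007,0],"jaw":0.7},{"slide":[0.0017,0.002,0.18],"rotation":[0.004,-0.007,0],"jaw":0.7},{"slide":[0.0017,0.002,0.19],"rotation":[0.004,-0.007,0],"jaw":0.7},{"slide":[0.0017,0.002,0.19],"rotation":[0.004,-0.007,0],"jaw":0.7},{"slide":[0.0017,0.002,0.19],"rotation":[0.004,-0.007,0],"jaw":0.7}]'
python3 -c "
from h import *
plan(597.5,-43.7,46,CY+np.pi)"
```

```text
time: 40.4
tcp_pos: [596.1, -44.2, 113.5]
tcp_rot: [-0.069, 0.998, -0.001, 0.004]
wrist_force: [-0.1, 0.5, 0.3]
width: 59.5
grip_force: 0.0
slide [-0.0014, 0.0008, 0.1125] (68mm) rot [-0.0016, 0.0054, -0.0009]  t=40.4 F=[-0.1  0.5  0.3] w=60 tcp=[596.1 -44.2 113.5]
```

```bash
python3 -m creep '[{"slide":[-0.001,0,0.04],"rotation":[0,0,0],"jaw":0.7},{"slide":[-0.001,0,0.08],"rotation":[0,0,0],"jaw":0.7},{"slide":[-0.001,0,0.105],"rotation":[0,0,0],"jaw":0.7},{"slide":[-0.001,0,0.112],"rotation":[0,0,0],"jaw":0.7},{"slide":[-0.001,0,0.112],"rotation":[0,0,0],"jaw":0.7},{"slide":[-0.001,0,0.112],"rotation":[0,0,0],"jaw":0.7},{"slide":[-0.001,0,0.112],"rotation":[0,0,0],"jaw":0.1},{"slide":[-0.001,0,0.112],"rotation":[0,0,0],"jaw":0.1},{"slide":[-0.001,0,0.112],"rotation":[0,0,0],"jaw":0.1},{"slide":[-0.001,0,0.112],"rotation":[0,0,0],"jaw":0.1}]'
python3 -m creep '[{"slide":[0,0,-0.02],"rotation":[0,0,0],"jaw":0.1},{"slide":[0,0,-0.06],"rotation":[0,0,0],"jaw":0.1},{"slide":[0,0,-0.11],"rotation":[0,0,0],"jaw":0.1},{"slide":[0,0,-0.17],"rotation":[0,0,0],"jaw":0.1},{"slide":[0,0,-0.23],"rotation":[0,0,0],"jaw":0.1},{"slide":[0,0,-0.29],"rotation":[0,0,0],"jaw":0.1},{"slide":[0,0,-0.34],"rotation":[0,0,0],"jaw":0.1},{"slide":[0,0,-0.37],"rotation":[0,0,0],"jaw":0.1},{"slide":[0,0,-0.38],"rotation":[0,0,0],"jaw":0.1}]'
cat >> h.py <<'E'
def grip():
    s=manip.get_state();R=Ro.from_quat(s["tcp_rot"]);p=camera_params("wrist");im,d=snapshot("wrist")
    Q=R.inv().apply((cloud(p,d)-np.array(s["tcp_pos"])).reshape(-1,3)); Q=Q[(d>0).ravel()]
    b=(abs(Q[:,1])<5)&(Q[:,0]>-30)&(Q[:,0]<45)
    print("down in tool",R.inv().apply([0,0,-1]).round(3),"front x by toolz:",[(lo,np.percentile(Q[b&(Q[:,2]>=lo)&(Q[:,2]<lo+6),0],[5,50,95]).round(1).tolist()) for lo in range(-36,60,6) if (b&(Q[:,2]>=lo)&(Q[:,2]<lo+6)).sum()>4])
E
python3 -c "
from h import *
grip();plan(*case(-54,42),275,CY+np.pi)"
```

```text
time: 41.4
tcp_pos: [597.1, -43.7, 46.0]
tcp_rot: [-0.069, 0.998, -0.001, 0.004]
wrist_force: [-1.5, 1.3, 5.1]
width: 26.5
grip_force: 58.7
time: 42.3
tcp_pos: [595.6, -43.7, 275.7]
tcp_rot: [-0.069, 0.998, -0.001, 0.005]
wrist_force: [0.2, 0.8, -2.4]
width: 26.7
grip_force: 59.3
down in tool [0.01  0.003 1.   ] front x by toolz: [(-36, [-11.8, 1.3, 11.6]), (-30, [-12.3, 1.5, 12.8]), (-24, [11.8, 12.7, 13.4]), (-18, [11.9, 12.8, 13.3]), (-12, [11.9, 12.8, 13.3]), (-6, [12.1, 12.8, 13.4]), (0, [12.2, 12.9, 13.5]), (6, [12.1, 12.9, 13.4]), (12, [12.2, 13.0, 13.5]), (18, [12.2, 13.0, 13.5]), (24, [12.3, 13.1, 13.5]), (30, [12.5, 14.9, 19.7]), (36, [13.4, 17.6, 20.4]), (42, [19.7, 20.1, 20.4])]
slide [0.2161, 0.5298, -0.0032] (343mm) rot [-0.0018, 0.0057, -0.0007]  t=42.4 F=[-0.4 -0.4 -2.4] w=26 tcp=[595.5 -43.7 275.2]
```

```bash
python3 -c "
from h import *
plan(*case(0,42),275,CY+np.pi)"
python3 -m creep '[{"slide":[0.004,0.015,0],"rotation":[0,0.005,0],"jaw":0.1},{"slide":[0.012,0.05,0],"rotation":[0,0.005,0],"jaw":0.1},{"slide":[0.025,0.1,0],"rotation":[0,0.005,0],"jaw":0.1},{"slide":[0.04,0.16,0],"rotation":[0,0.005,0],"jaw":0.1},{"slide":[0.055,0.22,0],"rotation":[0,0.005,0],"jaw":0.1},{"slide":[0.07,0.28,0],"rotation":[0,0.005,0],"jaw":0.1},{"slide":[0.085,0.34,0],"rotation":[0,0.005,0],"jaw":0.1},{"slide":[0.1,0.4,0],"rotation":[0,0.005,0],"jaw":0.1},{"slide":[0.112,0.45,0],"rotation":[0,0.005,0],"jaw":0.1},{"slide":[0.12,0.49,0],"rotation":[0,0.005,0],"jaw":0.1},{"slide":[0.124,0.51,0],"rotation":[0,0.005,0],"jaw":0.1},{"slide":[0.126,0.52,0],"rotation":[0,0.005,0],"jaw":0.1}]'
python3 -c "
from h import *
grip();plan(*case(0,42),130,CY+np.pi)"
```

```text
slide [0.1261, 0.5299, -0.0024] (327mm) rot [-0.0018, 0.0057, -0.0007]  t=42.4 F=[-0.4 -0.4 -2.4] w=26 tcp=[595.5 -43.7 275.2]
time: 43.55
tcp_pos: [475.5, 255.7, 270.6]
tcp_rot: [-0.07, 0.998, -0.001, -0.002]
wrist_force: [1.1, -0.6, -2.0]
width: 26.5
grip_force: 59.4
down in tool [-0.004  0.003  1.   ] front x by toolz: [(-36, [-11.2, 1.2, 11.6]), (-30, [-12.5, 1.7, 12.8]), (-24, [11.8, 12.7, 13.3]), (-18, [12.0, 12.7, 13.4]), (-12, [11.9, 12.7, 13.3]), (-6, [12.1, 12.7, 13.3]), (0, [12.1, 12.9, 13.4]), (6, [12.2, 12.8, 13.5]), (12, [12.2, 12.9, 13.4]), (18, [12.2, 12.9, 13.6]), (24, [12.3, 12.8, 13.5]), (30, [12.5, 14.5, 19.7]), (36, [13.0, 17.8, 20.3]), (42, [19.7, 20.2, 20.6])]
slide [-0.0032, 0.0081, 0.2348] (141mm) rot [-0.0012, -0.0022, 0.0002]  t=43.6 F=[-0.3  1.5 -2.1] w=27 tcp=[475.8 255.9 270.9]
```

```bash
python3 -m creep '[{"slide":[-0.002,0.008,0.02],"rotation":[0,0,0],"jaw":0.1},{"slide":[-0.002,0.008,0.06],"rotation":[0,0,0],"jaw":0.1},{"slide":[-0.002,0.008,0.11],"rotation":[0,0,0],"jaw":0.1},{"slide":[-0.002,0.008,0.16],"rotation":[0,0,0],"jaw":0.1},{"slide":[-0.002,0.008,0.2],"rotation":[0,0,0],"jaw":0.1},{"slide":[-0.002,0.008,0.22],"rotation":[0,0,0],"jaw":0.1},{"slide":[-0.002,0.008,0.225],"rotation":[0,0,0],"jaw":0.1},{"slide":[-0.002,0.008,0.225],"rotation":[0,0,0],"jaw":0.1}]'
python3 -c "
from h import *
grip();plan(*case(0,42),54,CY+np.pi)"
```

```text
time: 44.4
tcp_pos: [477.6, 259.3, 136.8]
tcp_rot: [-0.069, 0.998, -0.001, -0.001]
wrist_force: [0.5, 0.0, -2.0]
width: 26.7
grip_force: 59.4
down in tool [-0.002  0.002  1.   ] front x by toolz: [(-36, [-11.3, 2.5, 11.8]), (-30, [-12.4, 0.9, 12.9]), (-24, [12.0, 12.7, 13.4]), (-18, [12.0, 12.8, 13.4]), (-12, [11.9, 12.8, 13.4]), (-6, [12.0, 12.8, 13.4]), (0, [12.0, 12.9, 13.5]), (6, [12.2, 12.9, 13.6]), (12, [12.2, 12.9, 13.6]), (18, [12.1, 13.0, 13.6]), (24, [12.3, 13.0, 13.4]), (30, [12.6, 14.9, 19.7]), (36, [13.0, 17.7, 20.4]), (42, [19.8, 20.2, 20.6])]
slide [0.0021, 0.0024, 0.1393] (84mm) rot [-0.001, -0.0002, -0.0011]  t=44.5 F=[ 1.4  0.1 -2.5] w=26 tcp=[478.  259.6 137.6]
```

```bash
python3 -m creep '[{"slide":[0.002,0.0024,0.03],"rotation":[0,0,0],"jaw":0.1},{"slide":[0.002,0.0024,0.07],"rotation":[0,0,0],"jaw":0.1},{"slide":[0.002,0.0024,0.105],"rotation":[0,0,0],"jaw":0.1},{"slide":[0.002,0.0024,0.125],"rotation":[0,0,0],"jaw":0.1},{"slide":[0.002,0.0024,0.135],"rotation":[0,0,0],"jaw":0.1},{"slide":[0.002,0.0024,0.139],"rotation":[0,0,0],"jaw":0.1},{"slide":[0.002,0.0024,0.139],"rotation":[0,0,0],"jaw":0.1},{"slide":[0.002,0.0024,0.139],"rotation":[0,0,0],"jaw":0.1}]'
python3 -c "
from h import *
grip();plan(*case(0,42),54,CY+np.pi)"
```

```text
time: 45.25
tcp_pos: [476.6, 261.1, 54.4]
tcp_rot: [-0.069, 0.998, -0.001, 0.0]
wrist_force: [0.3, -0.2, -2.4]
width: 26.3
grip_force: 59.5
down in tool [0.    0.001 1.   ] front x by toolz: [(-36, [-11.9, 1.3, 11.9]), (-30, [-12.3, 1.7, 12.8]), (-24, [11.9, 12.8, 13.4]), (-18, [12.0, 12.7, 13.4]), (-12, [12.0, 12.9, 13.4]), (-6, [12.1, 12.9, 13.5]), (0, [12.4, 25.2, 28.1]), (6, [12.4, 13.6, 28.4]), (12, [12.4, 13.4, 28.3]), (18, [12.4, 13.4, 28.3]), (24, [12.5, 13.5, 28.4]), (30, [12.5, 13.7, 28.2]), (36, [12.9, 27.9, 28.3]), (42, [28.2, 36.2, 44.0]), (48, [29.4, 37.5, 43.7])]
slide [-0.0001, -0.0005, 0.0004] (0mm) rot [-0.0009, 0.0, -0.0007]  t=45.3 F=[ 1.3 -0.7 -2.9] w=27 tcp=[476.4 261.   54.3]
```

```bash
python3 -m creep '[{"slide":[0,0,0.002],"rotation":[0,0,0],"jaw":0.1},{"slide":[0,0,0.002],"rotation":[0,0,0],"jaw":0.1},{"slide":[0,0,0.002],"rotation":[0,0,0],"jaw":0.6},{"slide":[0,0,0.002],"rotation":[0,0,0],"jaw":0.6},{"slide":[0,0,0.002],"rotation":[0,0,0],"jaw":0.6},{"slide":[0,0,0.002],"rotation":[0,0,0],"jaw":0.6}]'; python3 -m creep '[{"slide":[0,0,-0.01],"rotation":[0,0,0],"jaw":0.6},{"slide":[0,0,-0.03],"rotation":[0,0,0],"jaw":0.6},{"slide":[0,0,-0.06],"rotation":[0,0,0],"jaw":0.6},{"slide":[0,0,-0.11],"rotation":[0,0,0],"jaw":0.6},{"slide":[0,0,-0.18],"rotation":[0,0,0],"jaw":0.6},{"slide":[-0.03,0,-0.25],"rotation":[0,0,0],"jaw":0.3},{"slide":[-0.1,0,-0.32],"rotation":[0,0,0],"jaw":0},{"slide":[-0.16,0,-0.38],"rotation":[0,0,0],"jaw":0},{"slide":[-0.18,0,-0.38],"rotation":[0,0,0],"jaw":0},{"slide":[-0.18,0,-0.38],"rotation":[0,0,0],"jaw":0}]'
python3 -c "
from h import *
look('w8')
for o in pillars(): print(*o[:3],world('top',*o[0],z=72).round(1)[:2]+[4.5,-2])
plan(501,-277.7,285,CY+np.pi)"
```

```text
time: 45.9
tcp_pos: [475.7, 260.7, 52.2]
tcp_rot: [-0.069, 0.998, -0.001, -0.001]
wrist_force: [-0.5, -0.1, 0.7]
width: 51.2
grip_force: 0.0
time: 46.9
tcp_pos: [586.0, 276.4, 282.7]
tcp_rot: [-0.069, 0.998, -0.0, 0.002]
wrist_force: [-0.3, 0.0, 0.0]
width: 0.1
grip_force: 0.0
53 [185.  15.] 64 X -55.0 -36.0 Y -45.0 -25.0 z 57.2
61 [184.  14.] 65 X -53.0 -35.0 Y -45.0 -26.0 z 64.6
69 [182.  12.] 64 X -51.0 -35.0 Y -45.0 -26.0 z 73.0
77 [173.   7.] 386 X -50.0 -35.0 Y -53.0 -26.0 z 83.4
77 [258.  56.] 653 X -13.0 15.0 Y 29.0 56.0 z 83.6
77 [181. 117.] 570 X 46.0 72.0 Y -51.0 -24.0 z 83.5
[275.9, 145.1] 48 [732.8, -198.2, 76.6] [ 740.3 -201.7]
[294.7, 173.6] 148 [632.7, -268.1, 70.9] [ 638. -269.]
[183.5, 191.5] 12 [566.0, 125.9, 92.0] [571.8 126.8]
[185.6, 219.1] 132 [465.8, 119.8, 88.4] [473.7 117.9]
[297.2, 212.0] 49 [496.4, -274.7, 76.3] [ 501.  -277.8]
[327.7, 211.0] 49 [500.8, -385.4, 67.1] [ 505.1 -386.2]
[322.0, 255.9] 55 [341.9, -362.7, 74.2] [ 346.5 -365.2]
slide [0.2618, -0.8951, -0.006] (560mm) rot [-0.0012, -0.0017, -0.0008]  t=47.0 F=[-0.3  0.5  0.1] w=-0 tcp=[582.3 275.9 279.9]
```

```bash
python3 -m creep '[{"slide":[0.02,-0.07,0],"rotation":[0,0,0],"jaw":0},{"slide":[0.04,-0.15,0],"rotation":[0,0,0],"jaw":0},{"slide":[0.07,-0.23,0],"rotation":[0,0,0],"jaw":0},{"slide":[0.09,-0.31,0],"rotation":[0,0,0],"jaw":0},{"slide":[0.11,-0.39,0],"rotation":[0,0,0],"jaw":0},{"slide":[0.14,-0.47,0],"rotation":[0,0,0],"jaw":0},{"slide":[0.16,-0.55,0.02],"rotation":[0,0,0],"jaw":0},{"slide":[0.18,-0.62,0.06],"rotation":[0,0,0],"jaw":0},{"slide":[0.2,-0.69,0.1],"rotation":[0,0,0],"jaw":0},{"slide":[0.22,-0.76,0.14],"rotation":[0,0,0],"jaw":0},{"slide":[0.24,-0.83,0.18],"rotation":[0,0,0],"jaw":0},{"slide":[0.262,-0.895,0.22],"rotation":[0,0,0],"jaw":0}]';python3 -m creep '[{"slide":[0,0,0.04],"rotation":[0,0,0],"jaw":0},{"slide":[0,0,0.07],"rotation":[0,0,0],"jaw":0},{"slide":[0,0,0.08],"rotation":[0,0,0],"jaw":0},{"slide":[0,0,0.08],"rotation":[0,0,0],"jaw":0}]'; python3 - <<'E'
from h import *
plan(501,-277.7,75,CY+np.pi)
E
```

```text
time: 48.2
tcp_pos: [499.4, -277.9, 148.0]
tcp_rot: [-0.07, 0.998, -0.0, -0.001]
wrist_force: [-0.2, 0.3, -0.6]
width: -0.1
grip_force: 0.0
time: 48.6
tcp_pos: [499.8, -276.2, 100.3]
tcp_rot: [-0.07, 0.998, 0.0, -0.002]
wrist_force: [0.3, -0.0, 0.6]
width: -0.2
grip_force: 0.0
slide [-0.0018, -0.0027, 0.0422] (25mm) rot [0.0004, -0.0026, -0.0004]  t=48.6 F=[ 0.3 -0.   0.6] w=-0 tcp=[ 499.8 -276.2  100.3]
```

```bash
python3 -m creep '[{"slide":[-0.001,-0.0027,0.02],"rotation":[0,0,0],"jaw":0},{"slide":[-0.001,-0.0027,0.034],"rotation":[0,0,0],"jaw":0},{"slide":[-0.001,-0.0027,0.038],"rotation":[0,0,0],"jaw":0},{"slide":[-0.001,-0.0027,0.042],"rotation":[0,0,0],"jaw":0},{"slide":[-0.001,-0.0027,0.044],"rotation":[0,0,0],"jaw":0},{"slide":[-0.001,-0.0027,0.044],"rotation":[0,0,0],"jaw":0}]'; python3 - <<'E'
from h import *
plan(501,-277.7,46,CY+np.pi)
E
```

```text
time: 49.2
tcp_pos: [502.7, -279.6, 76.2]
tcp_rot: [-0.07, 0.998, -0.001, -0.0]
wrist_force: [-2.8, 1.5, 7.2]
width: 0.0
grip_force: 3.5
slide [0.0023, 0.0037, 0.0503] (30mm) rot [-0.0018, -0.0003, -0.0005]  t=49.2 F=[-2.8  1.5  7.2] w=0 tcp=[ 502.7 -279.6   76.2]
```

```bash
python3 -m creep '[{"slide":[0,0,-0.06],"rotation":[0,0,0],"jaw":0.7},{"slide":[0,0,-0.06],"rotation":[0,0,0],"jaw":0.7},{"slide":[0,0,-0.06],"rotation":[0,0,0],"jaw":0.7},{"slide":[0.001,0.002,-0.06],"rotation":[0,0,0],"jaw":0.7},{"slide":[0.001,0.002,-0.01],"rotation":[0,0,0],"jaw":0.7},{"slide":[0.001,0.002,0.03],"rotation":[0,0,0],"jaw":0.7},{"slide":[0.001,0.002,0.048],"rotation":[0,0,0],"jaw":0.7},{"slide":[0.001,0.002,0.048],"rotation":[0,0,0],"jaw":0.7},{"slide":[0.001,0.002,0.048],"rotation":[0,0,0],"jaw":0.7}]'; python3 -m creep '[{"slide":[0,0,0],"rotation":[0,0,0],"jaw":0.1},{"slide":[0,0,0],"rotation":[0,0,0],"jaw":0.1},{"slide":[0,0,0],"rotation":[0,0,0],"jaw":0.1},{"slide":[0,0,0],"rotation":[0,0,0],"jaw":0.1},{"slide":[0,0,0],"rotation":[0,0,0],"jaw":0.1}]'
python3 -m creep '[{"slide":[0,0,-0.02],"rotation":[0,0,0],"jaw":0.1},{"slide":[0,0,-0.06],"rotation":[0,0,0],"jaw":0.1},{"slide":[0,0,-0.11],"rotation":[0,0,0],"jaw":0.1},{"slide":[0,0,-0.17],"rotation":[0,0,0],"jaw":0.1},{"slide":[0,0,-0.23],"rotation":[0,0,0],"jaw":0.1},{"slide":[0,0,-0.29],"rotation":[0,0,0],"jaw":0.1},{"slide":[0,0,-0.34],"rotation":[0,0,0],"jaw":0.1},{"slide":[0,0,-0.37],"rotation":[0,0,0],"jaw":0.1},{"slide":[0,0,-0.38],"rotation":[0,0,0],"jaw":0.1}]'
python3 -c "
from h import *
grip();plan(*case(-54,42),275,CY+np.pi)"
```

```text
time: 50.1
tcp_pos: [501.4, -278.4, 46.2]
tcp_rot: [-0.069, 0.998, -0.001, -0.001]
wrist_force: [0.4, -0.3, 0.6]
width: 59.9
grip_force: 0.0
time: 50.6
tcp_pos: [502.1, -278.7, 47.2]
tcp_rot: [-0.069, 0.998, -0.001, 0.0]
wrist_force: [0.4, 1.2, 5.4]
width: 26.4
grip_force: 58.7
time: 51.5
tcp_pos: [502.2, -278.4, 276.8]
tcp_rot: [-0.069, 0.998, -0.002, 0.001]
wrist_force: [0.2, -0.1, -2.8]
width: 26.2
grip_force: 59.3
down in tool [0.001 0.005 1.   ] front x by toolz: [(-36, [-4.7, -0.1, 13.7]), (-30, [-10.2, 3.2, 14.6]), (-24, [14.1, 14.7, 15.3]), (-18, [14.2, 14.7, 15.2]), (-12, [14.1, 14.6, 15.2]), (-6, [14.2, 14.7, 15.3]), (0, [14.1, 14.7, 15.1]), (6, [13.9, 14.7, 15.2]), (12, [14.0, 14.7, 15.1]), (18, [13.9, 14.6, 15.1]), (24, [13.8, 14.6, 15.2]), (30, [13.9, 14.6, 19.2]), (36, [14.4, 18.4, 21.8]), (42, [21.1, 21.6, 22.1])]
slide [0.0078, 0.8954, -0.0014] (537mm) rot [-0.0025, 0.0002, -0.0007]  t=51.5 F=[ 0.5 -0.4 -2.4] w=26 tcp=[ 502.1 -278.3  276.3]
```

```bash
python3 -m creep '[{"slide":[-0.003,0.015,0],"rotation":[0,0,0],"jaw":0.1},{"slide":[-0.01,0.05,0],"rotation":[0,0,0],"jaw":0.1},{"slide":[-0.02,0.1,0],"rotation":[0,0,0],"jaw":0.1},{"slide":[-0.03,0.16,0],"rotation":[0,0,0],"jaw":0.1},{"slide":[-0.044,0.23,0],"rotation":[0,0,0],"jaw":0.1},{"slide":[-0.058,0.3,0],"rotation":[0,0,0],"jaw":0.1},{"slide":[-0.072,0.37,0],"rotation":[0,0,0],"jaw":0.1},{"slide":[-0.085,0.44,0],"rotation":[0,0,0],"jaw":0.1},{"slide":[-0.1,0.51,0],"rotation":[0,0,0],"jaw":0.1},{"slide":[-0.112,0.58,0],"rotation":[0,0,0],"jaw":0.1},{"slide":[-0.126,0.65,0],"rotation":[0,0,0],"jaw":0.1},{"slide":[-0.14,0.72,0],"rotation":[0,0,0],"jaw":0.1}]'
python3 -m creep '[{"slide":[-0.013,0.07,0],"rotation":[0,0,0],"jaw":0.1},{"slide":[-0.024,0.12,0],"rotation":[0,0,0],"jaw":0.1},{"slide":[-0.031,0.155,0],"rotation":[0,0,0],"jaw":0.1},{"slide":[-0.034,0.17,0],"rotation":[0,0,0],"jaw":0.1},{"slide":[-0.035,0.176,0],"rotation":[0,0,0],"jaw":0.1},{"slide":[-0.035,0.176,0],"rotation":[0,0,0],"jaw":0.1},{"slide":[-0.035,0.176,0],"rotation":[0,0,0],"jaw":0.1}]'
python3 -c "
from h import *
grip();plan(*case(54.5,42),135,CY+np.pi)"
```

```text
time: 52.75
tcp_pos: [523.3, 163.6, 271.3]
tcp_rot: [-0.07, 0.998, -0.001, -0.002]
wrist_force: [1.6, 0.6, -2.6]
width: 26.4
grip_force: 59.3
time: 53.45
tcp_pos: [531.1, 268.0, 272.7]
tcp_rot: [-0.069, 0.998, -0.001, -0.001]
wrist_force: [0.2, -0.2, -2.1]
width: 26.3
grip_force: 59.3
down in tool [-0.002  0.002  1.   ] front x by toolz: [(-36, [-9.0, 8.2, 13.6]), (-30, [-10.2, 3.2, 14.7]), (-24, [14.1, 14.7, 15.2]), (-18, [14.3, 14.7, 15.2]), (-12, [14.1, 14.7, 15.3]), (-6, [14.1, 14.7, 15.3]), (0, [14.1, 14.7, 15.2]), (6, [14.0, 14.6, 15.1]), (12, [14.1, 14.7, 15.1]), (18, [13.9, 14.7, 15.3]), (24, [13.9, 14.6, 15.0]), (30, [13.7, 14.6, 15.1]), (36, [14.7, 18.5, 21.8]), (42, [21.1, 21.5, 22.0])]
slide [0.0006, 0.0013, 0.2298] (138mm) rot [-0.0015, -0.0013, -0.0017]  t=53.5 F=[ 0.3 -0.3 -2.5] w=26 tcp=[531.2 267.9 272.9]
```

```bash
python3 -m creep '[{"slide":[0,0.001,0.02],"rotation":[0,0,0],"jaw":0.1},{"slide":[0,0.001,0.06],"rotation":[0,0,0],"jaw":0.1},{"slide":[0,0.001,0.11],"rotation":[0,0,0],"jaw":0.1},{"slide":[0,0.001,0.16],"rotation":[0,0,0],"jaw":0.1},{"slide":[0,0.001,0.2],"rotation":[0,0,0],"jaw":0.1},{"slide":[0,0.001,0.225],"rotation":[0,0,0],"jaw":0.1},{"slide":[0,0.001,0.23],"rotation":[0,0,0],"jaw":0.1},{"slide":[0,0.001,0.23],"rotation":[0,0,0],"jaw":0.1}]'
python3 -c "
from h import *
plan(*case(54.5,42),54.5,CY+np.pi)"
```

```text
time: 54.3
tcp_pos: [530.6, 268.8, 134.3]
tcp_rot: [-0.069, 0.998, -0.001, -0.001]
wrist_force: [-0.1, -0.5, -2.0]
width: 26.4
grip_force: 59.3
slide [-0.0002, -0.0005, 0.133] (80mm) rot [-0.0014, -0.0019, -0.0012]  t=54.3 F=[-0.1 -0.5 -2. ] w=26 tcp=[530.6 268.8 134.3]
```

```bash
python3 -m creep '[{"slide":[0,0,0.03],"rotation":[0,0,0],"jaw":0.1},{"slide":[0,0,0.07],"rotation":[0,0,0],"jaw":0.1},{"slide":[0,0,0.1],"rotation":[0,0,0],"jaw":0.1},{"slide":[0,0,0.12],"rotation":[0,0,0],"jaw":0.1},{"slide":[0,0,0.13],"rotation":[0,0,0],"jaw":0.1},{"slide":[0,0,0.133],"rotation":[0,0,0],"jaw":0.1},{"slide":[0,0,0.133],"rotation":[0,0,0],"jaw":0.1},{"slide":[0,0,0.133],"rotation":[0,0,0],"jaw":0.1}]'
```

```text
time: 55.1
tcp_pos: [531.6, 269.5, 56.1]
tcp_rot: [-0.069, 0.998, -0.001, 0.0]
wrist_force: [0.1, -0.1, -2.8]
width: 26.4
grip_force: 59.7
```

```bash
python3 -m creep '[{"slide":[0,0,0.002],"rotation":[0,0,0],"jaw":0.1},{"slide":[0,0,0.0025],"rotation":[0,0,0],"jaw":0.1},{"slide":[0,0,0.0025],"rotation":[0,0,0],"jaw":0.6},{"slide":[0,0,0.0025],"rotation":[0,0,0],"jaw":0.6},{"slide":[0,0,0.0025],"rotation":[0,0,0],"jaw":0.6},{"slide":[0,0,0.0025],"rotation":[0,0,0],"jaw":0.6}]'; python3 -m creep '[{"slide":[0,0,-0.01],"rotation":[0,0,0],"jaw":0.6},{"slide":[0,0,-0.03],"rotation":[0,0,0],"jaw":0.6},{"slide":[0,0,-0.06],"rotation":[0,0,0],"jaw":0.6},{"slide":[0,0,-0.11],"rotation":[0,0,0],"jaw":0.6},{"slide":[0,0,-0.18],"rotation":[0,0,0],"jaw":0.6},{"slide":[-0.03,0,-0.25],"rotation":[0,0,0],"jaw":0.3},{"slide":[-0.08,0,-0.32],"rotation":[0,0,0],"jaw":0},{"slide":[-0.1,0,-0.38],"rotation":[0,0,0],"jaw":0},{"slide":[-0.1,0,-0.38],"rotation":[0,0,0],"jaw":0},{"slide":[-0.1,0,-0.38],"rotation":[0,0,0],"jaw":0}]'
python3 -c "
from h import *
look('w9',77)
for o in pillars(): print(*o[:3],world('top',*o[0],z=72).round(1)[:2]+[4.5,-2])
plan(505.1,-386,285,CY+np.pi)"
```

```text
time: 55.7
tcp_pos: [530.9, 269.2, 53.7]
tcp_rot: [-0.069, 0.998, -0.001, -0.001]
wrist_force: [-0.2, 0.3, -0.2]
width: 51.3
grip_force: 0.0
time: 56.7
tcp_pos: [591.2, 278.1, 283.3]
tcp_rot: [-0.069, 0.998, -0.001, 0.001]
wrist_force: [-0.0, -0.4, 0.0]
width: -0.1
grip_force: 0.0
77 [172.   4.] 227 X -44.0 -36.0 Y -51.0 -27.0 z 83.1
77 [257.  51.] 654 X -13.0 15.0 Y 29.0 56.0 z 83.5
77 [259. 108.] 556 X 41.0 68.0 Y 31.0 57.0 z 83.5
77 [180. 112.] 582 X 46.0 73.0 Y -51.0 -24.0 z 83.5
[275.9, 145.3] 48 [732.4, -198.3, 74.2] [ 739.6 -201.7]
[294.7, 173.6] 149 [632.7, -268.0, 70.8] [ 638. -269.]
[185.5, 216.7] 149 [469.9, 120.2, 88.0] [482.2 118.4]
[327.6, 211.1] 50 [500.7, -385.6, 65.6] [ 504.7 -385.8]
[322.0, 255.9] 54 [341.9, -363.0, 75.1] [ 346.5 -365.2]
slide [0.2927, -1.076, -0.0036] (669mm) rot [-0.0014, -0.0023, -0.0006]  t=56.8 F=[-0.  -0.6  0.3] w=0 tcp=[589.5 277.7 280.8]
```

Last pillar, C at (505,-386).

```bash
python3 -m creep '[{"slide":[0.02,-0.07,0],"rotation":[0,0,0],"jaw":0},{"slide":[0.04,-0.15,0],"rotation":[0,0,0],"jaw":0},{"slide":[0.06,-0.23,0],"rotation":[0,0,0],"jaw":0},{"slide":[0.085,-0.31,0],"rotation":[0,0,0],"jaw":0},{"slide":[0.105,-0.39,0],"rotation":[0,0,0],"jaw":0},{"slide":[0.13,-0.47,0],"rotation":[0,0,0],"jaw":0},{"slide":[0.15,-0.55,0],"rotation":[0,0,0],"jaw":0},{"slide":[0.17,-0.63,0],"rotation":[0,0,0],"jaw":0},{"slide":[0.195,-0.71,0],"rotation":[0,0,0],"jaw":0},{"slide":[0.215,-0.79,0],"rotation":[0,0,0],"jaw":0},{"slide":[0.235,-0.87,0.04],"rotation":[0,0,0],"jaw":0},{"slide":[0.255,-0.94,0.08],"rotation":[0,0,0],"jaw":0}]';python3 -m creep '[{"slide":[0.02,-0.07,0.04],"rotation":[0,0,0],"jaw":0},{"slide":[0.037,-0.136,0.08],"rotation":[0,0,0],"jaw":0},{"slide":[0.037,-0.136,0.15],"rotation":[0,0,0],"jaw":0},{"slide":[0.037,-0.136,0.21],"rotation":[0,0,0],"jaw":0},{"slide":[0.037,-0.136,0.22],"rotation":[0,0,0],"jaw":0},{"slide":[0.037,-0.136,0.22],"rotation":[0,0,0],"jaw":0}]'; python3 - <<'E'
from h import *
plan(505,-386,71.5,CY+np.pi)
E
```

```text
time: 58.0
tcp_pos: [516.6, -299.2, 236.2]
tcp_rot: [-0.069, 0.998, -0.001, -0.001]
wrist_force: [1.0, 0.1, -0.5]
width: -0.0
grip_force: 0.0
time: 58.6
tcp_pos: [505.3, -380.2, 103.7]
tcp_rot: [-0.07, 0.998, 0.001, -0.002]
wrist_force: [-1.2, 0.2, 0.4]
width: -0.0
grip_force: 0.0
slide [0.0016, -0.0097, 0.0536] (33mm) rot [0.0012, -0.0029, -0.0005]  t=58.6 F=[-1.2  0.2  0.4] w=-0 tcp=[ 505.3 -380.2  103.7]
```

```bash
python3 -m creep '[{"slide":[0.001,-0.009,0.02],"rotation":[0,0,0],"jaw":0},{"slide":[0.001,-0.009,0.038],"rotation":[0,0,0],"jaw":0},{"slide":[0.001,-0.009,0.048],"rotation":[0,0,0],"jaw":0},{"slide":[0.001,-0.009,0.0525],"rotation":[0,0,0],"jaw":0},{"slide":[0.001,-0.009,0.0525],"rotation":[0,0,0],"jaw":0}]'; python3 -m creep '[{"slide":[0,0,0.004],"rotation":[0,0,0],"jaw":0},{"slide":[0,0,0.008],"rotation":[0,0,0],"jaw":0},{"slide":[0,0,0.009],"rotation":[0,0,0],"jaw":0},{"slide":[0,0,0.009],"rotation":[0,0,0],"jaw":0}]';python3 - <<'E'
from h import *
plan(505,-386,39,CY+np.pi)
E
```

```text
time: 59.1
tcp_pos: [506.8, -387.1, 73.6]
tcp_rot: [-0.069, 0.998, -0.001, -0.001]
wrist_force: [0.5, 0.7, 0.4]
width: -0.1
grip_force: 0.0
time: 59.5
tcp_pos: [506.8, -387.3, 68.4]
tcp_rot: [-0.069, 0.998, -0.001, -0.001]
wrist_force: [-0.2, -0.4, 0.6]
width: 0.1
grip_force: 0.0
slide [0.0026, 0.0027, 0.049] (29mm) rot [-0.0011, -0.0011, -0.0007]  t=59.5 F=[-0.2 -0.4  0.6] w=0 tcp=[ 506.8 -387.3   68.4]
```

```bash
python3 -m creep '[{"slide":[0.002,0.002,0.003],"rotation":[0,0,0],"jaw":0},{"slide":[0.002,0.002,0.003],"rotation":[0,0,0],"jaw":0}]'; python3 -m creep '[{"slide":[0,0,-0.06],"rotation":[0,0,0],"jaw":0.7},{"slide":[0,0,-0.06],"rotation":[0,0,0],"jaw":0.7},{"slide":[0,0,-0.06],"rotation":[0,0,0],"jaw":0.7},{"slide":[0,0,-0.06],"rotation":[0,0,0],"jaw":0.7},{"slide":[0,0,-0.01],"rotation":[0,0,0],"jaw":0.7},{"slide":[0,0,0.03],"rotation":[0,0,0],"jaw":0.7},{"slide":[0,0,0.045],"rotation":[0,0,0],"jaw":0.7},{"slide":[0,0,0.045],"rotation":[0,0,0],"jaw":0.7},{"slide":[0,0,0.045],"rotation":[0,0,0],"jaw":0.7}]'; python3 -m creep '[{"slide":[0,0,0],"rotation":[0,0,0],"jaw":0.1},{"slide":[0,0,0],"rotation":[0,0,0],"jaw":0.1},{"slide":[0,0,0],"rotation":[0,0,0],"jaw":0.1},{"slide":[0,0,0],"rotation":[0,0,0],"jaw":0.1},{"slide":[0,0,0],"rotation":[0,0,0],"jaw":0.1}]'
python3 -m creep '[{"slide":[0,0,-0.02],"rotation":[0,0,0],"jaw":0.1},{"slide":[0,0,-0.06],"rotation":[0,0,0],"jaw":0.1},{"slide":[0,0,-0.11],"rotation":[0,0,0],"jaw":0.1},{"slide":[0,0,-0.17],"rotation":[0,0,0],"jaw":0.1},{"slide":[0,0,-0.23],"rotation":[0,0,0],"jaw":0.1},{"slide":[0,0,-0.29],"rotation":[0,0,0],"jaw":0.1},{"slide":[0,0,-0.34],"rotation":[0,0,0],"jaw":0.1},{"slide":[0,0,-0.37],"rotation":[0,0,0],"jaw":0.1},{"slide":[0,0,-0.38],"rotation":[0,0,0],"jaw":0.1},{"slide":[0,0,-0.38],"rotation":[0,0,0],"jaw":0.1}]'
python3 -c "
from h import *
grip();plan(*case(0,-42),270,CY+np.pi)"
```

```text
time: 59.7
tcp_pos: [506.7, -387.2, 68.1]
tcp_rot: [-0.069, 0.998, -0.002, 0.001]
wrist_force: [0.9, -0.7, 5.0]
width: 0.1
grip_force: 2.4
time: 60.6
tcp_pos: [505.6, -386.5, 39.9]
tcp_rot: [-0.069, 0.998, -0.001, -0.001]
wrist_force: [-1.0, -0.2, -0.3]
width: 59.8
grip_force: 0.0
time: 61.1
tcp_pos: [506.2, -386.8, 41.0]
tcp_rot: [-0.069, 0.998, -0.002, 0.0]
wrist_force: [-0.4, 2.1, 6.3]
width: 26.4
grip_force: 59.0
time: 62.1
tcp_pos: [505.8, -386.0, 268.3]
tcp_rot: [-0.069, 0.998, -0.001, -0.0]
wrist_force: [0.4, -0.5, -3.4]
width: 26.6
grip_force: 59.4
down in tool [-0.001  0.003  1.   ] front x by toolz: [(-30, [-10.2, 2.4, 14.3]), (-24, [13.9, 14.6, 15.3]), (-18, [13.8, 14.6, 15.3]), (-12, [13.9, 14.5, 15.2]), (-6, [13.8, 14.5, 15.3]), (0, [13.9, 14.6, 15.3]), (6, [14.0, 14.6, 15.3]), (12, [13.9, 14.6, 15.1]), (18, [13.8, 14.5, 15.1]), (24, [13.9, 14.5, 15.7]), (30, [14.4, 18.5, 21.7]), (36, [21.1, 21.5, 22.0])]
slide [-0.1015, 0.9334, -0.0063] (563mm) rot [-0.0007, -0.0014, -0.0007]  t=62.1 F=[ 0.3  0.  -3.3] w=26 tcp=[ 505.5 -385.6  267. ]
```

```bash
python3 -m creep '[{"slide":[-0.002,0.015,0],"rotation":[0,0,0],"jaw":0.1},{"slide":[-0.006,0.05,0],"rotation":[0,0,0],"jaw":0.1},{"slide":[-0.011,0.1,0],"rotation":[0,0,0],"jaw":0.1},{"slide":[-0.018,0.16,0],"rotation":[0,0,0],"jaw":0.1},{"slide":[-0.025,0.23,0],"rotation":[0,0,0],"jaw":0.1},{"slide":[-0.033,0.3,0],"rotation":[0,0,0],"jaw":0.1},{"slide":[-0.04,0.37,0],"rotation":[0,0,0],"jaw":0.1},{"slide":[-0.048,0.44,0],"rotation":[0,0,0],"jaw":0.1},{"slide":[-0.056,0.51,0],"rotation":[0,0,0],"jaw":0.1},{"slide":[-0.063,0.58,0],"rotation":[0,0,0],"jaw":0.1},{"slide":[-0.071,0.65,0],"rotation":[0,0,0],"jaw":0.1},{"slide":[-0.078,0.72,0],"rotation":[0,0,0],"jaw":0.1}]'
python3 -m creep '[{"slide":[-0.008,0.07,0],"rotation":[0,0,0],"jaw":0.1},{"slide":[-0.015,0.14,0],"rotation":[0,0,0],"jaw":0.1},{"slide":[-0.021,0.19,0],"rotation":[0,0,0],"jaw":0.1},{"slide":[-0.0235,0.21,0],"rotation":[0,0,0],"jaw":0.1},{"slide":[-0.0235,0.2134,0],"rotation":[0,0,0],"jaw":0.1},{"slide":[-0.0235,0.2134,0],"rotation":[0,0,0],"jaw":0.1},{"slide":[-0.0235,0.2134,0],"rotation":[0,0,0],"jaw":0.1}]'
python3 -c "
from h import *
grip();plan(*case(0.5,-42),130,CY+np.pi)"
```

```text
time: 63.35
tcp_pos: [490.7, 50.6, 265.5]
tcp_rot: [-0.069, 0.998, -0.001, -0.002]
wrist_force: [0.2, 0.0, -3.3]
width: 26.2
grip_force: 59.5
time: 64.05
tcp_pos: [488.4, 176.0, 266.2]
tcp_rot: [-0.069, 0.998, -0.001, -0.001]
wrist_force: [-0.5, 0.2, -3.1]
width: 26.3
grip_force: 59.6
down in tool [-0.002  0.002  1.   ] front x by toolz: [(-30, [-10.4, 2.6, 14.3]), (-24, [13.9, 14.6, 15.3]), (-18, [13.9, 14.6, 15.3]), (-12, [13.9, 14.6, 15.3]), (-6, [13.9, 14.7, 15.3]), (0, [13.9, 14.6, 15.2]), (6, [14.0, 14.6, 15.1]), (12, [14.0, 14.6, 15.2]), (18, [13.9, 14.6, 15.1]), (24, [13.9, 14.6, 18.5]), (30, [14.5, 18.5, 21.7]), (36, [21.1, 21.5, 22.0])]
slide [-0.0011, 0.0032, 0.2272] (136mm) rot [-0.0015, -0.0013, -0.0019]  t=64.1 F=[ 0.3 -0.1 -2.1] w=26 tcp=[488.6 175.9 266.3]
```

```bash
python3 -m creep '[{"slide":[-0.001,0.003,0.02],"rotation":[0,0,0],"jaw":0.1},{"slide":[-0.001,0.003,0.06],"rotation":[0,0,0],"jaw":0.1},{"slide":[-0.001,0.003,0.11],"rotation":[0,0,0],"jaw":0.1},{"slide":[-0.001,0.003,0.16],"rotation":[0,0,0],"jaw":0.1},{"slide":[-0.001,0.003,0.2],"rotation":[0,0,0],"jaw":0.1},{"slide":[-0.001,0.003,0.222],"rotation":[0,0,0],"jaw":0.1},{"slide":[-0.001,0.003,0.227],"rotation":[0,0,0],"jaw":0.1},{"slide":[-0.001,0.003,0.227],"rotation":[0,0,0],"jaw":0.1}]'
python3 -c "
from h import *
plan(*case(0.5,-42),57.5,CY+np.pi)"
```

```text
time: 64.9
tcp_pos: [488.4, 178.2, 129.7]
tcp_rot: [-0.069, 0.998, -0.001, -0.001]
wrist_force: [-0.3, -0.0, -2.3]
width: 26.5
grip_force: 59.6
slide [-0.0008, -0.0009, 0.1203] (72mm) rot [-0.0012, -0.0018, -0.0013]  t=64.9 F=[-0.3 -0.  -2.3] w=26 tcp=[488.4 178.2 129.7]
```

```bash
python3 -m creep '[{"slide":[0,-0.001,0.03],"rotation":[0,0,0],"jaw":0.1},{"slide":[0,-0.001,0.065],"rotation":[0,0,0],"jaw":0.1},{"slide":[0,-0.001,0.095],"rotation":[0,0,0],"jaw":0.1},{"slide":[0,-0.001,0.11],"rotation":[0,0,0],"jaw":0.1},{"slide":[0,-0.001,0.117],"rotation":[0,0,0],"jaw":0.1},{"slide":[0,-0.001,0.12],"rotation":[0,0,0],"jaw":0.1},{"slide":[0,-0.001,0.122],"rotation":[0,0,0],"jaw":0.1},{"slide":[0,-0.001,0.122],"rotation":[0,0,0],"jaw":0.1}]'
```

```text
time: 65.7
tcp_pos: [489.3, 178.2, 57.7]
tcp_rot: [-0.069, 0.998, -0.001, -0.0]
wrist_force: [0.3, -0.0, -2.4]
width: 26.5
grip_force: 59.6
```

```bash
python3 -m creep '[{"slide":[0,0,0.002],"rotation":[0,0,0],"jaw":0.1},{"slide":[0,0,0.002],"rotation":[0,0,0],"jaw":0.1},{"slide":[0,0,0.002],"rotation":[0,0,0],"jaw":0.6},{"slide":[0,0,0.002],"rotation":[0,0,0],"jaw":0.6},{"slide":[0,0,0.002],"rotation":[0,0,0],"jaw":0.6},{"slide":[0,0,0.002],"rotation":[0,0,0],"jaw":0.6}]'; python3 -m creep '[{"slide":[0,0,-0.01],"rotation":[0,0,0],"jaw":0.6},{"slide":[0,0,-0.03],"rotation":[0,0,0],"jaw":0.6},{"slide":[0,0,-0.06],"rotation":[0,0,0],"jaw":0.6},{"slide":[0,0,-0.11],"rotation":[0,0,0],"jaw":0.6},{"slide":[0,0,-0.18],"rotation":[0,0,0],"jaw":0.6},{"slide":[0,0.03,-0.25],"rotation":[0,0,0],"jaw":0.3},{"slide":[-0.03,0.06,-0.32],"rotation":[0,0,0],"jaw":0},{"slide":[-0.08,0.07,-0.38],"rotation":[0,0,0],"jaw":0},{"slide":[-0.1,0.07,-0.42],"rotation":[0,0,0],"jaw":0},{"slide":[-0.1,0.07,-0.42],"rotation":[0,0,0],"jaw":0},{"slide":[-0.1,0.07,-0.42],"rotation":[0,0,0],"jaw":0}]'
python3 -c "
from h import *
look('w10',77)
p=camera_params('wrist');im,d=snapshot('wrist');P=cloud(p,d)
q=(P[...,:2]-CC);c,s=np.cos(CY),np.sin(CY);X=c*q[...,0]+s*q[...,1];Y=-s*q[...,0]+c*q[...,1]
for nm,k in(('reb',Y>100),('fla',Y<-100)):
    for lo in range(95,215,15):
        m=k&(d>0)&(P[...,2]>=lo)&(P[...,2]<lo+15)&(abs(X)<84)&(abs(Y)<200)
        if m.sum()>20: print(nm,lo,np.median(Y[m]).round(1),np.median(P[...,2][m]).round(1),P[...,2][m].max().round(1))
plan(*case(0,100),250,CY+np.pi)"
```

```text
time: 66.3
tcp_pos: [488.8, 178.0, 55.9]
tcp_rot: [-0.069, 0.998, -0.001, -0.001]
wrist_force: [0.2, 0.3, -0.6]
width: 51.4
grip_force: 0.0
time: 67.4
tcp_pos: [542.5, 228.4, 308.3]
tcp_rot: [-0.069, 0.998, -0.001, -0.0]
wrist_force: [-0.7, -0.7, -0.6]
width: -0.1
grip_force: 0.0
77 [221.  60.] 564 X -63.0 -36.0 Y -53.0 -26.0 z 83.5
77 [220. 108.] 487 X -12.0 14.0 Y -55.0 -28.0 z 83.5
77 [296. 108.] 490 X -12.0 14.0 Y 29.0 56.0 z 83.5
77 [296. 157.] 436 X 41.0 69.0 Y 30.0 57.0 z 83.6
77 [225. 161.] 433 X 45.0 72.0 Y -51.0 -25.0 z 83.6
reb 95 109.1 102.7 110.0
reb 110 115.1 117.8 125.0
reb 125 120.3 132.0 140.0
reb 140 125.6 148.9 155.0
reb 155 132.7 162.2 170.0
reb 170 138.9 177.7 185.0
reb 185 143.2 187.7 190.6
fla 95 -113.8 102.7 110.0
fla 110 -124.8 117.8 125.0
fla 125 -134.0 133.8 140.0
fla 140 -145.9 147.4 155.0
fla 155 -159.4 163.9 170.0
fla 170 -170.1 171.7 174.6
slide [0.0992, 0.1657, 0.0945] (129mm) rot [-0.0014, -0.0026, -0.0007]  t=67.5 F=[-0.5 -0.   0.2] w=-0 tcp=[541.3 228.  306.7]
```

View pics/w10.png

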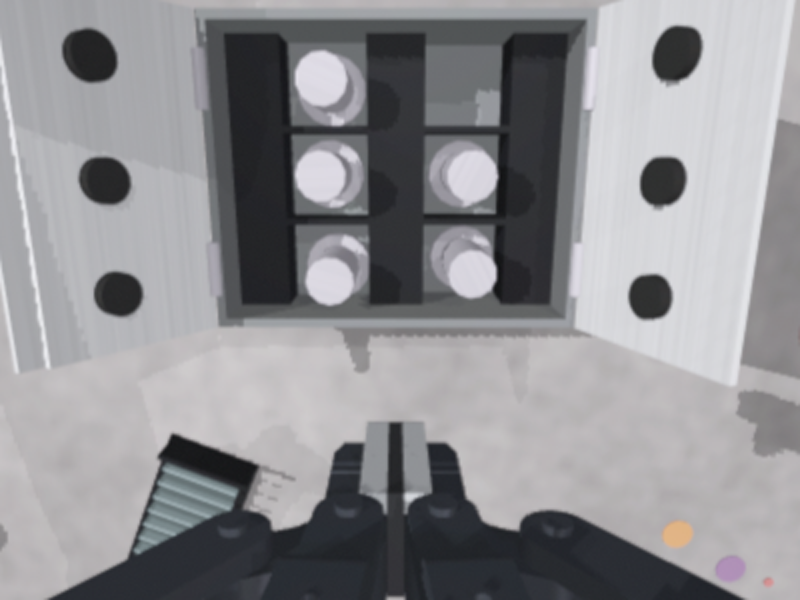

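View 10 shows all five upright: three in the shallow row at (330,75), (325,172) and (330,280), and two in the deep row at (470,175) and (472,272). Both leaves are open. Next I shut the rebated leaf (+y).

```bash
python3 -m creep '[{"slide":[0.03,0.07,0.02],"rotation":[0,0,0],"jaw":0},{"slide":[0.07,0.14,0.03],"rotation":[0,0,0],"jaw":0},{"slide":[0.098,0.21,0.03],"rotation":[0,0,0],"jaw":0},{"slide":[0.098,0.28,0.03],"rotation":[0,0,0],"jaw":0},{"slide":[0.098,0.299,0.05],"rotation":[0,0,0],"jaw":0},{"slide":[0.098,0.299,0.07],"rotation":[0,0,0],"jaw":0},{"slide":[0.098,0.299,0.07],"rotation":[0,0,0],"jaw":0},{"slide":[0.098,0.299,0.07],"rotation":[0,0,0],"jaw":0}]'
python3 -c "
from h import *
plant(0,180,165)"
```

```text
time: 68.3
tcp_pos: [459.4, 396.0, 264.5]
tcp_rot: [-0.068, 0.998, -0.002, -0.002]
wrist_force: [-0.2, -0.3, 0.6]
width: 0.2
grip_force: 0.0
slide [0.0026, 0.0033, 0.1658] rot [-0.0021, -0.0024, -0.002] t=68.3 F=[-0.2 -0.3  0.6] w=0 tcp=[459.4 396.  264.5]
```

```bash
python3 -m creep '[{"slide":[0.0026,0.003,0.06],"rotation":[0,0,0],"jaw":0},{"slide":[0.0026,0.003,0.12],"rotation":[0,0,0],"jaw":0},{"slide":[0.0026,0.003,0.166],"rotation":[0,0,0],"jaw":0},{"slide":[0.0026,0.003,0.166],"rotation":[0,0,0],"jaw":0},{"slide":[0.0026,0.003,0.166],"rotation":[0,0,0],"jaw":0}]'
python3 -m creep '[{"slide":[0,-0.0167,0],"rotation":[0,0,0],"jaw":0},{"slide":[0,-0.0333,0],"rotation":[0,0,0],"jaw":0},{"slide":[0,-0.05,0],"rotation":[0,0,0],"jaw":0},{"slide":[0,-0.0667,-0.005],"rotation":[0,0,0],"jaw":0},{"slide":[0,-0.085,-0.009],"rotation":[0,0,0],"jaw":0},{"slide":[0,-0.1017,-0.0133],"rotation":[0,0,0],"jaw":0},{"slide":[0,-0.12,-0.009],"rotation":[0,0,0],"jaw":0},{"slide":[0,-0.1375,-0.005],"rotation":[0,0,0],"jaw":0}]'
python3 -c "
from h import *
plant(0,97.5,168)"
```

```text
time: 68.8
tcp_pos: [458.3, 398.3, 166.7]
tcp_rot: [-0.069, 0.998, -0.001, -0.001]
wrist_force: [0.3, 1.8, 0.3]
width: -0.2
grip_force: 0.0
time: 69.6
tcp_pos: [469.0, 316.3, 168.8]
tcp_rot: [-0.069, 0.998, -0.001, -0.001]
wrist_force: [0.6, 1.8, 2.8]
width: 0.1
grip_force: 1.3
slide [0.0005, -0.0011, 0.0014] rot [-0.0015, -0.0012, -0.0009] t=69.6 F=[0.6 1.8 2.8] w=0 tcp=[469.  316.3 168.8]
```

```bash
python3 -m creep '[{"slide":[0,-0.0175,0.0067],"rotation":[0,0,0],"jaw":0},{"slide":[0,-0.0333,0.0133],"rotation":[0,0,0],"jaw":0},{"slide":[0,-0.049,0.0233],"rotation":[0,0,0],"jaw":0},{"slide":[0,-0.0625,0.035],"rotation":[0,0,0],"jaw":0},{"slide":[0,-0.074,0.0483],"rotation":[0,0,0],"jaw":0},{"slide":[0,-0.084,0.0633],"rotation":[0,0,0],"jaw":0},{"slide":[0,-0.091,0.0783],"rotation":[0,0,0],"jaw":0},{"slide":[0,-0.0967,0.0917],"rotation":[0,0,0],"jaw":0},{"slide":[0,-0.1,0.105],"rotation":[0,0,0],"jaw":0},{"slide":[0,-0.1025,0.1167],"rotation":[0,0,0],"jaw":0},{"slide":[0,-0.1025,0.122],"rotation":[0,0,0],"jaw":0},{"slide":[0,-0.1025,0.122],"rotation":[0,0,0],"jaw":0}]'
python3 -m creep '[{"slide":[0,0,0.0],"rotation":[0,0,0],"jaw":0},{"slide":[0,0,0.001],"rotation":[0,0,0],"jaw":0},{"slide":[0,0,0.002],"rotation":[0,0,0],"jaw":0}]'
```

```text
time: 70.8
tcp_pos: [477.3, 256.3, 96.0]
tcp_rot: [-0.069, 0.998, -0.001, -0.001]
wrist_force: [-1.4, -2.4, 5.5]
width: -0.0
grip_force: 2.7
time: 71.1
tcp_pos: [477.3, 256.3, 95.9]
tcp_rot: [-0.07, 0.998, -0.001, -0.001]
wrist_force: [-4.1, -4.5, 19.0]
width: -0.3
grip_force: 9.2
```

```bash
python3 -m creep '[{"slide":[0,0,-0.05],"rotation":[0,0,0],"jaw":0},{"slide":[0,0,-0.13],"rotation":[0,0,0],"jaw":0},{"slide":[0,0,-0.21],"rotation":[0,0,0],"jaw":0},{"slide":[0,0,-0.28],"rotation":[0,0,0],"jaw":0},{"slide":[0,-0.06,-0.28],"rotation":[0,0,0],"jaw":0},{"slide":[0,-0.13,-0.28],"rotation":[0,0,0],"jaw":0},{"slide":[0,-0.2,-0.28],"rotation":[0,0,0],"jaw":0},{"slide":[0,-0.27,-0.28],"rotation":[0,0,0],"jaw":0},{"slide":[0,-0.34,-0.28],"rotation":[0,0,0],"jaw":0},{"slide":[0,-0.4,-0.28],"rotation":[0,0,0],"jaw":0},{"slide":[0,-0.402,-0.28],"rotation":[0,0,0],"jaw":0},{"slide":[0,-0.402,-0.28],"rotation":[0,0,0],"jaw":0}]'
python3 -c "
from h import *
p=camera_params('wrist');im,d=snapshot('wrist');P=cloud(p,d)
q=(P[...,:2]-CC);c,s=np.cos(CY),np.sin(CY);X=c*q[...,0]+s*q[...,1];Y=-s*q[...,0]+c*q[...,1]
for y in (0,5,12,20,40,60,80,95):
    m=(d>0)&(abs(Y-y)<2)&(abs(X)<70)
    if m.sum()>5: print(y,np.median(P[...,2][m]).round(1))
plant(0,-206,140)"
```

```text
time: 72.3
tcp_pos: [511.0, 17.7, 262.7]
tcp_rot: [-0.069, 0.998, -0.0, -0.001]
wrist_force: [-1.4, 0.1, 0.8]
width: -0.0
grip_force: 0.0
0 90.8
5 91.6
12 94.7
20 95.7
40 95.7
slide [-0.0002, -0.0055, 0.2047] rot [-0.0004, -0.0014, -0.0008] t=72.3 F=[-0.3  0.2 -0.1] w=0 tcp=[510.8  18.5 262.8]
```

```bash
python3 -m creep '[{"slide":[0,-0.0055,0.06],"rotation":[0,0,0],"jaw":0},{"slide":[0,-0.0055,0.13],"rotation":[0,0,0],"jaw":0},{"slide":[0,-0.0055,0.19],"rotation":[0,0,0],"jaw":0},{"slide":[0,-0.0055,0.205],"rotation":[0,0,0],"jaw":0},{"slide":[0,-0.0055,0.205],"rotation":[0,0,0],"jaw":0},{"slide":[0,-0.0055,0.205],"rotation":[0,0,0],"jaw":0}]'
python3 -m creep '[{"slide":[0,0.0267,-0.003],"rotation":[0,0,0],"jaw":0},{"slide":[0,0.0533,-0.0133],"rotation":[0,0,0],"jaw":0},{"slide":[0,0.08,-0.025],"rotation":[0,0,0],"jaw":0},{"slide":[0,0.1067,-0.038],"rotation":[0,0,0],"jaw":0},{"slide":[0,0.1333,-0.05],"rotation":[0,0,0],"jaw":0},{"slide":[0,0.1457,-0.055],"rotation":[0,0,0],"jaw":0},{"slide":[0,0.1633,-0.0517],"rotation":[0,0,0],"jaw":0},{"slide":[0,0.181,-0.0467],"rotation":[0,0,0],"jaw":0},{"slide":[0,0.1983,-0.04],"rotation":[0,0,0],"jaw":0}]'
python3 -c "
from h import *
plant(0,-87,164)"
```

```text
time: 72.95
tcp_pos: [512.4, 15.1, 141.7]
tcp_rot: [-0.07, 0.998, -0.001, 0.0]
wrist_force: [0.5, -0.5, 0.9]
width: -0.0
grip_force: 0.0
time: 73.85
tcp_pos: [495.4, 133.0, 164.2]
tcp_rot: [-0.069, 0.998, -0.001, -0.0]
wrist_force: [1.3, -0.9, 2.7]
width: -0.3
grip_force: 1.3
slide [0.0015, 0.0001, 0.0004] rot [-0.0011, -0.0001, -0.0009] t=73.8 F=[ 1.3 -0.9  2.7] w=-0 tcp=[495.4 133.  164.2]
```

```bash
python3 -m creep '[{"slide":[0,0.016,0.0067],"rotation":[0,0,0],"jaw":0},{"slide":[0,0.0317,0.0167],"rotation":[0,0,0],"jaw":0},{"slide":[0,0.045,0.0283],"rotation":[0,0,0],"jaw":0},{"slide":[0,0.0567,0.0417],"rotation":[0,0,0],"jaw":0},{"slide":[0,0.0667,0.0567],"rotation":[0,0,0],"jaw":0},{"slide":[0,0.0733,0.0717],"rotation":[0,0,0],"jaw":0},{"slide":[0,0.079,0.085],"rotation":[0,0,0],"jaw":0},{"slide":[0,0.083,0.098],"rotation":[0,0,0],"jaw":0},{"slide":[0,0.085,0.108],"rotation":[0,0,0],"jaw":0},{"slide":[0,0.085,0.114],"rotation":[0,0,0],"jaw":0},{"slide":[0,0.085,0.116],"rotation":[0,0,0],"jaw":0},{"slide":[0,0.085,0.116],"rotation":[0,0,0],"jaw":0}]'
python3 -m creep '[{"slide":[0,0,0.0],"rotation":[0,0,0],"jaw":0},{"slide":[0,0,0.001],"rotation":[0,0,0],"jaw":0},{"slide":[0,0,0.001],"rotation":[0,0,0],"jaw":0}]'
```

```text
time: 75.05
tcp_pos: [487.4, 183.1, 95.9]
tcp_rot: [-0.069, 0.998, -0.0, -0.001]
wrist_force: [-6.3, 1.0, 17.4]
width: 0.3
grip_force: 9.0
time: 75.35
tcp_pos: [487.4, 183.1, 95.9]
tcp_rot: [-0.069, 0.998, -0.0, -0.001]
wrist_force: [-7.7, 1.5, 23.0]
width: 0.0
grip_force: 11.3
```

Shut. I'll lift clear and check both leaves before handing in.

```bash
python3 -m creep '[{"slide":[0,0,-0.04],"rotation":[0,0,0],"jaw":0},{"slide":[0,0,-0.1],"rotation":[0,0,0],"jaw":0},{"slide":[-0.03,0.02,-0.18],"rotation":[0,0,0],"jaw":0},{"slide":[-0.08,0.05,-0.26],"rotation":[0,0,0],"jaw":0},{"slide":[-0.14,0.06,-0.33],"rotation":[0,0,0],"jaw":0},{"slide":[-0.15,0.06,-0.36],"rotation":[0,0,0],"jaw":0},{"slide":[-0.15,0.06,-0.36],"rotation":[0,0,0],"jaw":0},{"slide":[-0.15,0.06,-0.36],"rotation":[0,0,0],"jaw":0},{"slide":[-0.15,0.06,-0.36],"rotation":[0,0,0],"jaw":0}]'
python3 -c "
from h import *
p=camera_params('wrist');im,d=snapshot('wrist');P=cloud(p,d)
q=(P[...,:2]-CC);c,s=np.cos(CY),np.sin(CY);X=c*q[...,0]+s*q[...,1];Y=-s*q[...,0]+c*q[...,1]
for y in (-95,-75,-50,-25,-12,-4,0,4,12,25,50,75,95):
    m=(d>0)&(abs(Y-y)<2)&(abs(X)<75)
    if m.sum()>5: print(y,np.median(P[...,2][m]).round(1),np.percentile(P[...,2][m],[5,95]).round(1))
for o in pillars(): print(*o[:3])
cv2.imwrite('pics/w11.png',im[:,:,::-1])"
```

```text
time: 76.25
tcp_pos: [570.9, 230.6, 307.6]
tcp_rot: [-0.069, 0.998, -0.001, -0.002]
wrist_force: [-0.4, 0.9, -0.2]
width: -0.1
grip_force: 0.0
-95 95.6 [94.3 96.9]
-75 95.7 [94.4 96.9]
-50 95.6 [94.4 97. ]
-25 95.7 [94.4 97. ]
-12 384.9 [ 94.8 401.8]
-4 95.8 [ 94.4 375.5]
0 95.7 [94.3 96.9]
4 379.4 [ 94.8 399.4]
12 384.6 [ 94.9 401.8]
25 95.6 [94.5 96.9]
50 95.6 [94.2 97. ]
75 95.6 [94.3 96.9]
95 95.6 [94.3 96.9]
[275.5, 145.1] 52 [732.8, -196.1, 76.7]
[294.7, 173.6] 148 [632.9, -268.0, 70.6]
[185.2, 215.4] 139 [476.2, 121.2, 89.0]
[322.0, 255.9] 54 [341.8, -362.8, 73.7]
```

View pics/w11.png

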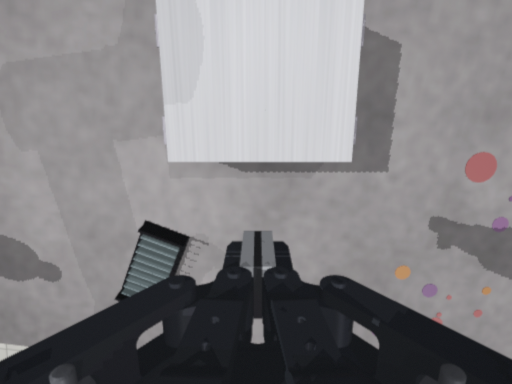

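The case shows as one level lid between x 158 and 362 px, 95.7 mm high on both sides. The slide rack and bottle haven't moved, and no steel pillars are left on the bench.

```bash
python3 -c "
from h import *
print(manip.close_job())"
```

```text
the job is handed in; nothing more can be done
None
```

The job is handed in: all five pillars are sorted by feel (two tall in the deep row, three low in the shallow row), with the rebated leaf shut first and the flanged leaf lapped over it. On the way A had tipped in its pocket with D wedged on it, and E pivoted in the grip; D was moved to another pocket and E was stood up again and regrasped, and A dropped back upright. All five stood upright before closing, but the verdict was not shown to me.

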